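# Find the slip angle of a printed sled

### The arm

A 7-joint arm with a two-finger parallel gripper is mounted at the origin on the work surface. World frame = base frame: x ahead of the robot, y to its left, z up, the work surface at z = 0. Lengths are in m, angles in rad, forces in N, time in s.
With the tool pointing down it reaches from about 0.425 to 0.875 m from the base axis. Payload 4.7 kg.
Tool frame: the origin (TCP) lies midway between the tips of the shut fingers; the grasp point (between the pads) lies 19 mm behind it; x points along the fingers, y is the direction in which the jaws open and shut, and the axes are right-handed (so a half turn about x gives the same grasp; the last joint's range is limited). The gripper opens to 87 mm and grips with 3 to 60 N. Pads are 19 mm wide; open, the fingers measure 117 mm over their backs; the gripper's body (75 mm by 190 mm) begins 51 mm behind the grasp point.
Start: joints at [0.014, 0.321, -0.07, 1.45, 0.023, 1.371, -0.057], TCP at [0.65, -0, 0.223] pointing down, gripper open.
Joint ranges: [-2.86, 2.86], [-0.3, 2.09], [-1.38, 1.24], [0.06, 2.45], [-1.56, 4.7], [0.09, 2.05], [-2.69, 2.69]. Speed limits (rad/s): [2.57, 2.57, 3.14, 3.14, 3.14, 3.14, 3.14].

### API

Orientations are given as a rotation vector (axis times angle).
In Python, from bench import ctrl gives the robot as it stands. The module is installed in compiled form; this text tells all that it offers.
- The arm moves only by the tool servo_tool, never from a script. Its arguments are lists of equal length, an entry for each row: "dp": the shift along the tool's x, y, z in units of 25 mm (1.0 is 25 mm), a list of three; "yaw": the turn about the tool's x in units of 6 degrees (1.0 is 6 degrees). A call has exactly 5 rows; each row shifts and turns the commanded pose from where the row before left it, along the tool's axes as they then stand; what a row does not reach is not made up. A row lasts 1/10 s, in which the tool goes at most 50 mm and 8.59 degrees, less where a joint would pass 70% of its speed; a pose out of reach is approached as far as the arm can. A call is refused whole if a number of a shift passes 1 or a number of a turn 1, either way. A call with a gripper value outside its range is refused whole. "fingers" is the opening, from 0 (shut) to 1 (fully open), set as the call begins (left out, the last holds). The fingers move at their own pace and stop on an object; "grip_force" is the grip in N (left out, the last holds). Time passes only in rows, so rows that do not move let the fingers close, or fill a call up. It gives the time, the measured TCP pose, the force and the opening at its end, in the units of the state.
- ctrl.get_state(): the state, without advancing time (a new reading comes with each control period).
- ctrl.get_image(name): name is "scene" or "side" or "wrist"; returns (picture, depth): 420x560x3 uint8, red, green, blue; 420x560 float32, m along the optical axis (not along the pixel's ray), 0 where there is no reading.
- ctrl.camera_info(name): a dict with "fx", "fy", "cx", "cy" (pixels), "distortion" ([k1, k2, p1, p2, k3] as OpenCV has them; the pictures are not rectified), "extrinsics" (4x4, takes a point from world to camera coordinates); the wrist camera has in their place "hand_eye" (4x4, takes a point from camera to tool coordinates, whose origin is the TCP and whose axes are the tool frame's). Camera axes: x right, y down, z forward; pixel columns grow to the right and rows downward; lengths in m; the calibration is good to about 2 mm. A picture is of the moment at which its call begins: read the wrist's pose just before it. camera_info takes no time and is no camera call.
- ctrl.close_job(): hands the job in, once; it reports no verdict.
Trained networks look in the newest picture that a camera, given by its name, has taken for a name from the list of things; names that differ only in an ending like _2 or _b are one class to them, and where a whole thing is asked for, a point or a joint stands for the part that bears it (a point fixed in the world has none). Each returns a list of dicts, best first, with "score" (0 to 1); they miss things now and then, are a little off and sometimes report something else, mostly with a low value. They report only what shows in the picture. A call takes as long as a camera call. They do not tell look-alikes from the thing itself.
- ctrl.search_frame(camera, label): "extent" ([left, top, right, bottom] in pixels, round what is visible of it).
- ctrl.cut_out(camera, label): "region" (420x560 bool, what is visible of it) and "extent" ([left, top, right, bottom] in pixels, round what is visible of it).
The state is a dict: "time": time; "joint_positions": joint angles; "qd": joint speeds; "joint_torque": joint torques, N m; "position": TCP position; "tool_rot": TCP orientation; "ft_force": force on the tool from outside, world axes, zero at the start; "torque": the same for the moment, N m; "grip_width": opening from 0.0 (shut) to 1.0 (fully open).
Only numpy, scipy, OpenCV 4.12 (cv2) and the standard library are available. Lean on these libraries where they do the work, as an engineer would, in place of code of your own. Each camera call takes 0.05 s, during which the arm holds its last target.

### The job

Set the smooth printed sled flat in its starting place on the tester's ramp, beside the textured reference tile, wholly above the start line and pointing down the slope, pressing it down only gently. Then lift the ramp slowly by its crossbar until the sled just starts to slide on its own; stop there and leave the ramp standing at that angle, the sled slid down to the foot stop and the tile, which grips a little better, still lying where it was. Leave the other things on the bench alone.

Things in the scene. Friction and masses are not known exactly. Their poses are not given: they have to be found in the camera images.
- sled_center (a point): Test sled, loose grey printed part, about 0.14 kg: foot 50 long (own x) x 40 wide (y) x 14 mm high; upright grip fin on its middle, 34 long (x) x 12 thick (y), up to 60 mm above the underside. This point: its centre, 30 mm above the underside. z up. Grip the fin across its thickness, about 45 mm above the underside, fingertips clear of the foot. Same either way round.
- ramp_hinge (a point): Hinged aluminium ramp plate of the tester, 225 x 150 x 8 mm. Origin: on the hinge axis at the plate's foot end, mid-thickness, mid-width, 70 mm above the bench. x points down the slope: the plate runs from x = 0 to -225 mm. y is the hinge axis, z normal to the plate; upper face at z = +4 mm. Its fixed base is 160 mm wide and reaches 30 mm past the hinge; cheeks rise 15 mm above the hinge.
- ramp_start (a point): Point on the ramp's upper face at x = -180, y = +20 mm in the ramp's frame: the middle of the sled's starting place, at the upper end beside the tile. The sled's centre may be 18 mm up or down the slope from it and 20 mm to the side, clear of the tile. Axes as the ramp's.
- ramp_line (a point): Middle of the thin black start line across the ramp's upper face, at x = -135 mm in the ramp's frame. Above the line means towards the crossbar. Axes as the ramp's.
- ramp_stop (a point): Middle of the foot of the upslope face of the black rubber foot stop, a bar 140 wide, 20 mm high across the ramp, at x = -30 mm in the ramp's frame. A sled resting against it has its centre 25 mm upslope of this face. Axes as the ramp's.
- ramp_bar (a point): Middle of the ramp's steel crossbar: round, 12 mm in diameter, along the ramp's y, 132 mm clear between its side arms, 65 mm of free space between it and the plate's end, 64 mm of free space to the bench beneath. At x = -290 mm, z = 0 in the ramp's frame, so it moves on an arc of radius 290 mm about the hinge. Being round, it can turn in fingers that pinch it from above.
- ramp (a joint): Angle of the ramp, rad: 0 = level (at the start), grows as the bar is lifted, up to 1.0. The hinge is stiff (friction 1.7 N m; lifting takes about 10 N at the bar), so the ramp stays at any angle where it is left. The sled slips at an angle that differs each time, between about 0.28 and 0.50; the tile slips some 0.07 to 0.09 rad later.
- bracket: A loose grey printed L-bracket, 60 x 45 x 57 mm high, a bystander. Origin under its centre.
- screwdriver: A screwdriver lying on the bench, about 200 mm long, a bystander.
- bottle: A water bottle, 64 mm in diameter, 190 mm tall, a bystander. Origin under its centre.
- tile_center (a point): Reference tile: loose flat square grey tile, 34 x 34 x 12 mm high, with dark ribs on top, lying on the ramp at about x = -180, y = -53 mm in the ramp's frame. Its textured underside grips a little better than the sled. Must stay where it lies on the ramp. This point is its centre, 6 mm above its underside.
Mind the look-alikes: they are no part of the job. Of the things shaped like the part that bears tile_center, the grey one is meant.

How it is judged:
On the way, in this order (a step that is already met when the one before it is completed fails the run):
1. the sled stands on the ramp above the start line, lengthways down the slope, let go, with the ramp still down (x of sled_center in the frame of ramp_hinge between -0.205 and -0.158 m and y of sled_center in the frame of ramp_hinge between -0.008 and 0.048 m and z of sled_center in the frame of ramp_hinge between 0.031 and 0.037 m and angle between the x axis of sled_center and the x axis of ramp_hinge, either way round below 0.2 rad and angle between the z axis of sled_center and the z axis of ramp_hinge, either way round below 0.05 rad and contact force between the fingers and sled below 0.05 N and value of joint ramp below 0.12 rad), for 0.2 s.
2. the ramp has been raised until the sled slides past the line on its own (x of sled_center in the frame of ramp_hinge above -0.13 m and z of sled_center in the frame of ramp_hinge below 0.037 m and value of joint ramp above 0.22 rad).
3. the sled rests on the foot stop and the ramp stands still (x of sled_center in the frame of ramp_hinge above -0.063 m and linear speed of sled below 0.02 m/s and value of joint ramp above 0.22 rad), for 0.3 s.
At the end, for the whole second after the job is handed in: The sled stands flat on the ramp against the foot stop (within 8 mm), at rest; the reference tile still lies in its starting place (within about 10 mm); the ramp stands by itself, still, at the angle at which the sled began to slide (between 0.22 and 0.66 rad); all are let go (all of step 3 and x of sled_center in the frame of ramp_hinge below -0.047 m and y of sled_center in the frame of ramp_hinge between -0.03 and 0.055 m and z of sled_center in the frame of ramp_hinge between 0.031 and 0.037 m and value of joint ramp below 0.66 rad and velocity of joint ramp between -0.02 and 0.02 rad/s and x of tile_center in the frame of ramp_hinge between -0.195 and -0.165 m and y of tile_center in the frame of ramp_hinge between -0.065 and -0.041 m and z of tile_center in the frame of ramp_hinge below 0.013 m); the robot touches nothing.
It fails at once if the sled is pressed on the ramp with more than 35 N while it is being set down (contact force between sled and ramp above 35 N and value of joint ramp below 0.15 rad).
It fails at once if the sled shoots down the ramp (faster than 0.45 m/s on the ramp): the angle was overshot (linear speed of sled above 0.45 m/s and value of joint ramp above 0.15 rad and z of sled_center in the frame of ramp_hinge below 0.06 m).
It fails at once if the ramp is not held still (raised or lowered faster than 0.06 rad/s) once the sled's centre has slid past the start line (x of sled_center in the frame of ramp_hinge above -0.125 m and z of sled_center in the frame of ramp_hinge below 0.037 m and value of joint ramp above 0.15 rad and (velocity of joint ramp above 0.06 rad/s or velocity of joint ramp below -0.06 rad/s)).
It fails at once if the robot touches the sled or the tile while the ramp is raised ((contact force between any of the arm, the fingers and sled above 0.3 N or contact force between the fingers and tile above 0.3 N) and value of joint ramp above 0.15 rad).
It fails at once if the reference tile slides or is shoved out of its place on the ramp, or a bystander is moved by more than 30 mm (distance of any of bracket, screwdriver, bottle from where it was at the start of the episode above 0.03 m or not (x of tile_center in the frame of ramp_hinge between -0.195 and -0.165 m and y of tile_center in the frame of ramp_hinge between -0.065 and -0.041 m and z of tile_center in the frame of ramp_hinge below 0.013 m)).
It also fails if it takes over 72 s, if anything falls off the work surface, if the arm or the gripper's body presses on something with over 40 N, if the wrist force passes 120 N, or if a joint passes its speed limit or range.

## Working session

There is one attempt and no reset: what is moved stays moved. The work goes in short steps, Python scripts to look and compute and a tool call to move; the robot and the scene stay as the last step left them, time stands still between calls to the robot, and variables do not carry over. Pictures are saved under pics/ and viewed, and the job is handed in when it is done.

Besides the shell and the picture viewer there is one more tool, called after ">>>" in YAML: its name, and indented under it one key for each argument. servo_tool: Moves the arm, as the interface text tells. Its arguments: {"type":"object","properties":{"dp":{"type":"array","items":{"type":"array","items":{"type":"number"}}},"yaw":{"type":"array","items":{"type":"number"}},"fingers":{"type":"number"},"grip_force":{"type":"number"}},"required":["dp","yaw"]}

```bash
mkdir -p pics; cat > h.py <<'E'
import numpy as np, cv2
from scipy.spatial.transform import Rotation as R
from bench import ctrl
def save(n,p): cv2.imwrite('pics/'+n+'.png',p[:,:,::-1])
def world(cam,u,v,d,st=None):
    ci=ctrl.camera_info(cam)
    K=np.array([[ci['fx'],0,ci['cx']],[0,ci['fy'],ci['cy']],[0,0,1]])
    uv=np.stack([np.ravel(u),np.ravel(v)],1).astype(float).reshape(-1,1,2)
    n=cv2.undistortPoints(uv,K,np.array(ci['distortion']))[:,0]
    d=np.ravel(d)
    P=np.c_[n*d[:,None],d]
    if 'extrinsics' in ci:
        T=np.linalg.inv(np.array(ci['extrinsics']))
    else:
        W=np.eye(4);W[:3,:3]=R.from_rotvec(st['tool_rot']).as_matrix();W[:3,3]=st['position']
        T=W@np.array(ci['hand_eye'])
    return P@T[:3,:3].T+T[:3,3]
E
python3 - <<'E'
from h import *
st=ctrl.get_state();print(st)
for c in ['scene','side','wrist']:
    p,d=ctrl.get_image(c);save(c+'0',p);np.save(c+'0.npy',d);np.save(c+'0p.npy',p)
    for l in ['sled_center','tile_center','ramp','ramp_bar','bracket','screwdriver','bottle']:
        print(c,l,[(round(r['score'],2),np.round(r['extent']).tolist()) for r in ctrl.search_frame(c,l)])
E
```

```text
{'time': 0.0, 'joint_positions': array([ 0.01406668,  0.32183638, -0.07008171,  1.45164934,  0.0225977 ,
        1.37080289, -0.05691988]), 'qd': array([ 0.00109902,  0.00066083, -0.00136366,  0.00141072,  0.00022106,
        0.00013488,  0.00014044]), 'joint_torque': array([-2.58547143e-04, -4.91284704e+01, -4.03903294e-01, -3.12526345e+01,
       -6.40594075e-02,  4.37659642e-02,  1.61017233e-04]), 'position': array([ 6.49454691e-01, -2.93405740e-05,  2.21465681e-01]), 'tool_rot': array([ 1.20819723,  1.21055163, -1.21061934]), 'ft_force': array([-0.50542818,  0.37861925,  0.74122665]), 'torque': array([-0.0041186 ,  0.04878633, -0.0322194 ]), 'grip_width': 0.996471918632386}
scene sled_center [(0.58, [412.0, 196.0, 430.0, 231.0])]
scene tile_center [(0.78, [247.0, 194.0, 268.0, 209.0]), (0.76, [181.0, 239.0, 206.0, 252.0]), (0.55, [226.0, 249.0, 243.0, 266.0]), (0.47, [271.0, 244.0, 288.0, 264.0])]
scene ramp [(0.95, [205.0, 163.0, 341.0, 216.0])]
scene ramp_bar [(0.92, [204.0, 163.0, 339.0, 215.0])]
scene bracket [(0.75, [392.0, 167.0, 416.0, 187.0])]
scene screwdriver [(0.83, [3
[... 282 characters left out ...]
, 249.0, 344.0, 263.0])]
side ramp [(0.61, [226.0, 195.0, 324.0, 284.0])]
side ramp_bar [(0.65, [225.0, 191.0, 321.0, 284.0])]
side bracket [(0.64, [192.0, 174.0, 212.0, 197.0])]
side screwdriver [(0.58, [304.0, 180.0, 351.0, 211.0])]
side bottle [(0.59, [370.0, 250.0, 403.0, 318.0])]
wrist sled_center [(0.34, [80.0, 129.0, 262.0, 372.0])]
wrist tile_center [(0.89, [300.0, 323.0, 329.0, 348.0]), (0.83, [209.0, 321.0, 240.0, 342.0]), (0.64, [304.0, 249.0, 336.0, 283.0])]
wrist ramp [(0.76, [83.0, 128.0, 264.0, 372.0])]
wrist ramp_bar [(0.65, [85.0, 129.0, 262.0, 372.0])]
wrist bracket []
wrist screwdriver [(0.58, [423.0, 55.0, 449.0, 240.0])]
wrist bottle [(0.34, [86.0, 131.0, 261.0, 372.0])]
```

View pics/scene0.png

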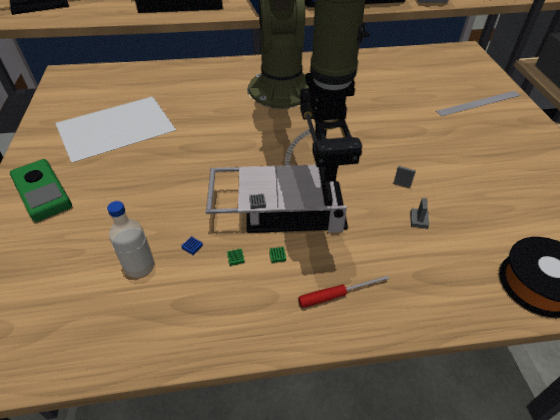

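View pics/side0.png

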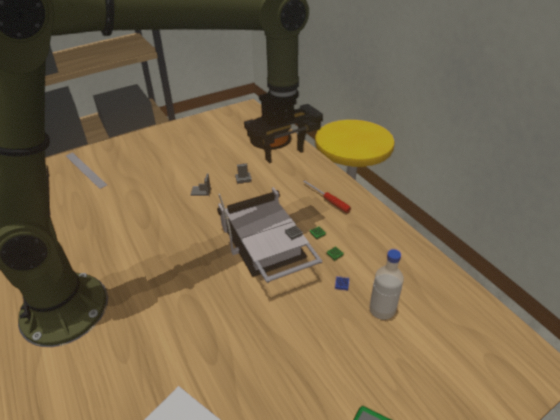

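View pics/wrist0.png

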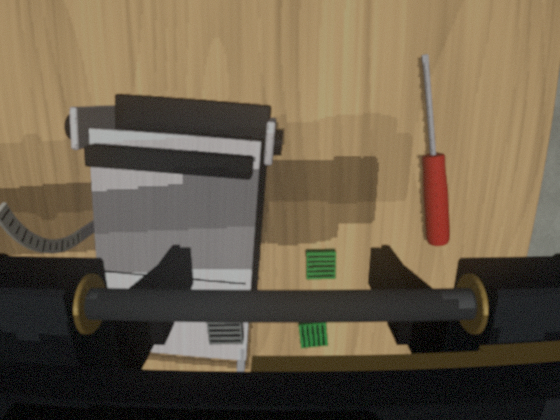

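The scene view shows the ramp at (205–341, 163–216), with the bar on the left and the hinge on the right. The grey ribbed tile is on the ramp at (257,201). Green tiles at (236,257) and (278,255) and a blue one at (192,245) are look-alikes on the bench. The sled candidates are (421,215) and (404,177), so I'll enlarge those.

```bash
python3 - <<'E'
from h import *
p=np.load('scene0p.npy');q=np.load('side0p.npy')
a=cv2.resize(p[150:250,370:450],(640,800)[:2] and (400,500),interpolation=cv2.INTER_CUBIC)
b=cv2.resize(q[150:210,180:260],(400,300),interpolation=cv2.INTER_CUBIC)
o=np.zeros((500,800,3),np.uint8);o[:, :400]=a;o[:300,400:]=b;save('cand',o)
d=np.load('scene0.npy');ds=np.load('side0.npy')
def show(c,d,e):
    l,t,r,b=e;v,u=np.mgrid[t:b,l:r];z=d[t:b,l:r];P=world(c,u,v,z);P=P[(z.ravel()>0)];P=P[P[:,2]>0.006]
    print(c,e,len(P),P.min(0).round(3),P.max(0).round(3),np.median(P,0).round(3))
show('scene',d,(408,192,434,235));show('side',ds,(230,158,253,187))
show('scene',d,(390,163,418,190));show('side',ds,(188,172,214,199))
E
```

```text
scene (408, 192, 434, 235) 378 [0.606 0.225 0.006] [0.666 0.273 0.062] [0.643 0.245 0.014]
side (230, 158, 253, 187) 230 [0.603 0.222 0.006] [0.662 0.274 0.061] [0.631 0.243 0.024]
scene (390, 163, 418, 190) 295 [0.487 0.229 0.006] [0.525 0.289 0.058] [0.511 0.249 0.034]
side (188, 172, 214, 199) 192 [0.448 0.225 0.006] [0.521 0.294 0.06 ] [0.494 0.254 0.019]
```

View pics/cand.png

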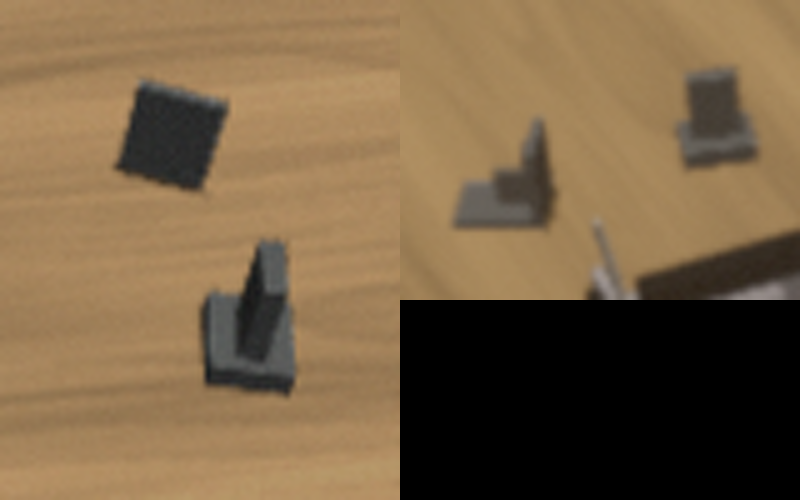

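The crop shows a centred fin on a rectangular foot at scene (421,215), side (242,173); that is the sled. The part at scene (404,177) has an upright at one edge, so it is the bracket. Next I'll measure the poses.

```bash
python3 - <<'E'
from h import *
st=ctrl.get_state()
C={}
for c in ['scene','side','wrist']:
    d=np.load(c+'0.npy');v,u=np.mgrid[0:420,0:560];m=d.ravel()>0
    P=np.full((420*560,3),np.nan);P[m]=world(c,u.ravel()[m],v.ravel()[m],d.ravel()[m],st);C[c]=(P,np.load(c+'0p.npy').reshape(-1,3))
    for nm,(x0,x1,y0,y1,z0,z1) in dict(foot=(.58,.69,.2,.3,.009,.018),fin=(.58,.69,.2,.3,.03,.066),plate=(.4,.8,-.3,.2,.066,.082)).items():
        s=(P[:,0]>x0)&(P[:,0]<x1)&(P[:,1]>y0)&(P[:,1]<y1)&(P[:,2]>z0)&(P[:,2]<z1);Q=P[s]
        if len(Q)<10: print(c,nm,len(Q));continue
        print(c,nm,len(Q),Q.mean(0).round(4),cv2.minAreaRect((Q[:,:2]*1000).astype(np.float32)),Q.min(0).round(3),Q.max(0).round(3))
np.savez('cloud.npz',**{c:C[c][0] for c in C})
# topdown map of ramp: colours
o=np.zeros((500,800,3),np.uint8)
for k,c in enumerate(['scene','side']):
    P,col=C[c];s=(P[:,2]>.05)&(P[:,2]<.12)
    px=((P[s,1]+.3)*800).astype(int)+k*400;py=((P[s,0]-.4)*1000).astype(int)
    ok=(px>=k*400)&(px<k*400+400)&(py>=0)&(py<500)
    for X,Y,cc in zip(px[ok],py[ok],col[s][ok]): o[Y:Y+3,X:X+3]=cc
save('top',o)
E
```

```text
scene foot 185 [0.638  0.2464 0.0119] ((635.3184204101562, 249.00845336914062), (39.789512634277344, 53.19449996948242), 70.89237213134766) [0.606 0.225 0.009] [0.663 0.273 0.017]
scene fin 133 [0.6387 0.2467 0.0497] ((634.22705078125, 249.71311950683594), (12.794208526611328, 39.36842727661133), 71.3762435913086) [0.614 0.239 0.03 ] [0.654 0.26  0.062]
scene plate 4353 [ 0.5557 -0.0855  0.0726] ((540.35009765625, -88.13285827636719), (323.4629211425781, 184.36659240722656), 80.85867309570312) [ 0.453 -0.253  0.066] [0.654 0.059 0.082]
side foot 79 [0.6292 0.2418 0.013 ] ((632.2546997070312, 246.6400146484375), (42.50540542602539, 50.13361358642578), 74.20504760742188) [0.603 0.225 0.009] [0.662 0.274 0.017]
side fin 102 [0.6315 0.245  0.0478] ((632.055908203125, 247.1254119873047), (19.559017181396484, 33.79609680175781), 80.02804565429688) [0.615 0.236 0.03 ] [0.649 0.259 0.061]
side plate 3481 [ 0.5409 -0.0974  0.0732] ((541.819091796875, -92.40390014648438), (319.08892822265625, 186.69192504882812), 83.19261169433594) [ 0.453 -0.255  0.066] [0.652 0.073 0.082]
wrist foot 0
wrist fin 0
wrist plate 22362 [ 0.5551 -0.0309  0.0741] ((545.2511596679688, -54.41413879394531), (257.17535400390625, 186.54920959472656), 82.46440887451172) [ 0.454 -0.192  0.066] [0.653 0.076 0.082]
```

View pics/top.png

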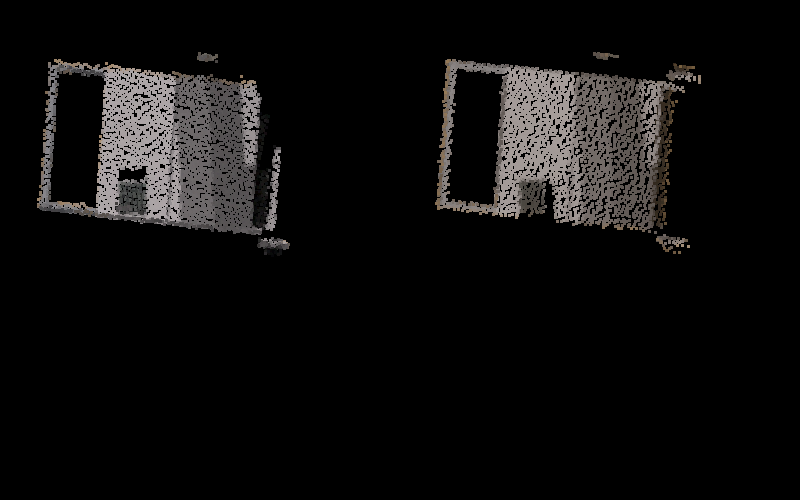

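```bash
python3 - <<'E'
from h import *
from scipy.optimize import minimize
Z=np.load('cloud.npz');st=dict(position=[0.64945,-.00003,.22147],tool_rot=[1.2082,1.21055,-1.21062])
def inr(q,x0,x1,y0,y1,s=.0015):
    sg=lambda t:1/(1+np.exp(-np.clip(t/s,-50,50)))
    return sg(q[:,0]-x0)*sg(x1-q[:,0])*sg(q[:,1]-y0)*sg(y1-q[:,1])
for c in ['scene','side','wrist']:
    P=Z[c];s=(P[:,2]>.060)&(P[:,2]<.084)&(P[:,0]>.4)&(P[:,0]<.7)&(P[:,1]<.1)&(P[:,1]>-.3)
    Q=P[s]
    # grid occupancy 2mm
    g=np.unique((Q[:,:2]/.002).round().astype(int),axis=0)*.002
    def f(p):
        x=np.array([np.sin(p[2]),np.cos(p[2])]);y=np.array([-x[1],x[0]])
        e=g-p[:2];q=np.c_[e@x,e@y]
        pl=inr(q,-.225,-.03,-.075,.075)
        bar=inr(q,-.296,-.284,-.072,.072)
        hole=inr(q,-.282,-.227,-.064,.064)
        near=inr(q,-.31,-.0,-.1,.1)
        return -(pl.sum()+bar.sum())+.5*(near-pl-bar).sum()+hole.sum()
    best=min((minimize(f,[a,b,t],method='Nelder-Mead',options=dict(initial_simplex=[[a,b,t],[a+.01,b,t],[a,b+.01,t],[a,b,t+.05]],xatol=1e-5,maxiter=600)) for a in (.55,.57) for b in (.02,.04,.06) for t in (.08,.14)),key=lambda r:r.fun)
    print(c,best.x.round(4),best.fun, len(g))
    B=Q[(Q[:,1]<-.18)]
    x=np.array([np.sin(best.x[2]),np.cos(best.x[2])]);y=np.array([-x[1],x[0]]);q=np.c_[(Q[:,:2]-best.x[:2])@x,(Q[:,:2]-best.x[:2])@y]
    b=q[(q[:,0]<-.27)&(abs(q[:,1])<.06)];
    if len(b)>5: print(' bar x',b[:,0].mean(),np.percentile(b[:,0],[2,98]),'slope',np.polyfit(b[:,1],b[:,0],1))
    pz=Q[(q[:,0]<-.04)&(q[:,0]>-.12)&(abs(q[:,1])<.06)];print(' platez',np.median(pz[:,2]))
d=np.load('wrist0.npy')
for n,(u,v) in dict(lineL=(110,274),lineR=(243,283),tileTL=(208,320),tileBR=(242,343),stopL=(92,165),stopR=(250,176)).items():
    print(n,world('wrist',[u],[v],[d[v,u]],st).round(4))
p=np.load('wrist0p.npy');save('wz',cv2.resize(p[100:372,60:340],(800,777),interpolation=cv2.INTER_CUBIC)[:600])
E
```

```text
scene [0.5617 0.0488 0.0894] -3080.8804736771 3895
 bar x -0.2895450223981763 [-0.29555919 -0.28446389] slope [-0.00290568 -0.28955288]
 platez 0.07266276785152553
side [0.5572 0.0463 0.0866] -2448.0189894019422 3140
 bar x -0.29092106735058926 [-0.29576761 -0.28371929] slope [ 0.00152825 -0.29092222]
 platez 0.07306215504461183
wrist [0.5591 0.0479 0.076 ] -4099.184666227096 5319
 platez 0.07407689824321767
lineL [[ 0.4847 -0.0812  0.0726]]
lineR [[ 0.6142 -0.0887  0.0732]]
tileTL [[0.6329 0.0274 0.309 ]]
tileBR [[ 0.6124 -0.148   0.0852]]
stopL [[0.4944 0.0289 0.0946]]
stopR [[0.625  0.0189 0.0929]]
```

View pics/wz.png

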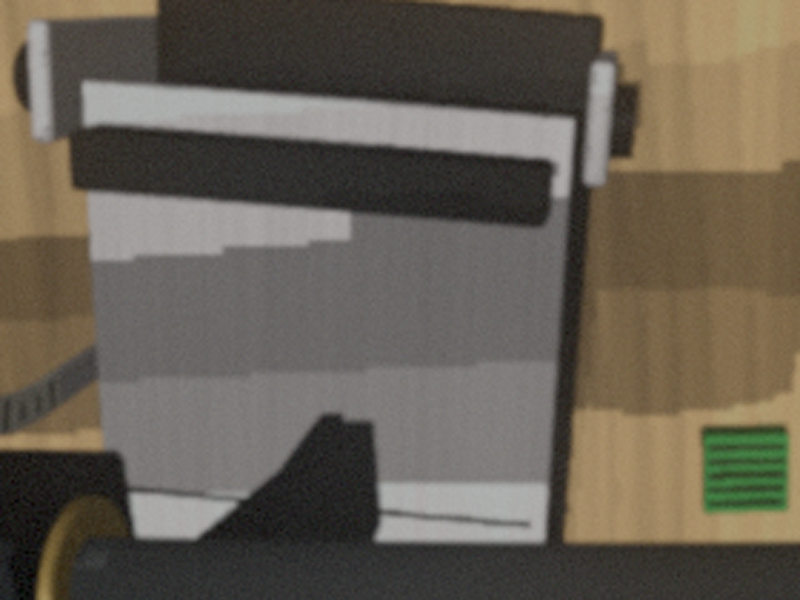

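```bash
cat >> h.py <<'E'
def pose():
    st=ctrl.get_state();M=R.from_rotvec(st['tool_rot']).as_matrix()
    return st,np.array(st['position']),np.arctan2(M[1,1],M[0,1]),M
def plan(tp,tphi,N,p=None,phi=None,nd=2):
    if p is None: _,p,phi,_=pose()
    p=np.array(p,float);rows=[]
    for i in range(N):
        k=N-i;dy=round(-np.degrees((tphi-phi))/6/k,nd);w=(np.array(tp)-p)/k
        t=np.array([-w[2],w[0]*np.cos(phi)+w[1]*np.sin(phi),w[0]*np.sin(phi)-w[1]*np.cos(phi)])/.025
        t=t.round(nd);rows.append((t.tolist(),dy))
        t=t*.025;p+=np.array([t[1]*np.cos(phi)+t[2]*np.sin(phi),t[1]*np.sin(phi)-t[2]*np.cos(phi),-t[0]])
        phi-=np.radians(dy*6)
    for i in range(0,N,5): print('dp',[r[0] for r in rows[i:i+5]],'yaw',[r[1] for r in rows[i:i+5]])
    print('end',p.round(4),np.degrees(phi).round(1))
E
python3 - <<'E'
from h import *
from scipy.optimize import minimize
Z=np.load('cloud.npz')
for cs in (['scene'],['side'],['scene','side']):
    P=np.vstack([Z[c] for c in cs]);s=(abs(P[:,0]-.635)<.05)&(abs(P[:,1]-.248)<.05)&(P[:,2]>.004)&(P[:,2]<.07);Q=P[s]
    def box(q,h,c):
        e=abs(q-c)-h;return np.linalg.norm(np.maximum(e,0),axis=1)+np.minimum(e.max(1),0)
    def f(p):
        c,s_=np.cos(p[2]),np.sin(p[2]);e=Q[:,:2]-p[:2];q=np.c_[e[:,0]*c+e[:,1]*s_,-e[:,0]*s_+e[:,1]*c,Q[:,2]]
        d=np.minimum(abs(box(q,np.array([.025,.02,.007]),np.array([0,0,.007]))),abs(box(q,np.array([.017,.006,.023]),np.array([0,0,.037]))))
        return np.minimum(d,.006).sum()
    r=min((minimize(f,[.634,.248,a],method='Nelder-Mead',options=dict(initial_simplex=[[.634,.248,a],[.64,.248,a],[.634,.254,a],[.634,.248,a+.1]])) for a in (-.2,-.35,-.5)),key=lambda r:r.fun)
    print(cs,r.x.round(4),np.degrees(r.x[2]),r.fun/len(Q))
_,p,phi,_=pose();print(p,np.degrees(phi))
plan([.633,.248,.20],np.radians(72),15)
E
```

```text
['scene'] [ 0.6341  0.2501 -0.3096] -17.73909205605056 0.001459710283162865
['side'] [ 0.6331  0.2487 -0.3485] -19.96728458523766 0.0014385145193523377
['scene', 'side'] [ 0.6337  0.2497 -0.3147] -18.032626037005755 0.0015178818947447737
[ 6.50014052e-01 -6.99293411e-05  2.22586566e-01] -0.0032786619993660894
dp [[0.06, -0.05, -0.66], [0.06, 0.01, -0.66], [0.06, 0.07, -0.66], [0.06, 0.12, -0.65], [0.06, 0.17, -0.64]] yaw [np.float64(-0.8), np.float64(-0.8), np.float64(-0.8), np.float64(-0.8), np.float64(-0.8)]
dp [[0.06, 0.23, -0.62], [0.06, 0.28, -0.6], [0.06, 0.33, -0.58], [0.06, 0.38, -0.55], [0.06, 0.42, -0.51]] yaw [np.float64(-0.8), np.float64(-0.8), np.float64(-0.8), np.float64(-0.8), np.float64(-0.8)]
dp [[0.06, 0.46, -0.48], [0.06, 0.5, -0.44], [0.06, 0.53, -0.39], [0.06, 0.57, -0.35], [0.06, 0.59, -0.29]] yaw [np.float64(-0.8), np.float64(-0.8), np.float64(-0.8), np.float64(-0.8), np.float64(-0.8)]
end [0.6331 0.2479 0.2001] 72.0
```

>>> servo_tool:
  dp:
    - [0.05, -0.05, -0.65]
    - [0.05, 0, -0.65]
    - [0.05, 0.05, -0.65]
    - [0.05, 0.1, -0.65]
    - [0.05, 0.15, -0.65]
  yaw: [-0.8, -0.8, -0.8, -0.8, -0.8]

```text
time: 1.7
position: [0.6424, 0.0822, 0.2163]
tool_rot: [0.893, 1.38, -0.893]
ft_force: [0.7, -0.4, 0.1]
grip_width: 1.005
```

>>> servo_tool:
  dp:
    - [0.05, 0.25, -0.6]
    - [0.05, 0.3, -0.6]
    - [0.05, 0.35, -0.6]
    - [0.05, 0.4, -0.55]
    - [0.05, 0.4, -0.5]
  yaw: [-0.8, -0.8, -0.8, -0.8, -0.8]

```text
time: 2.2
position: [0.6384, 0.1657, 0.2101]
tool_rot: [0.571, 1.494, -0.57]
ft_force: [0.5, -0.2, -0.6]
grip_width: 1.002
```

>>> servo_tool:
  dp:
    - [0.05, 0.45, -0.5]
    - [0.05, 0.5, -0.45]
    - [0.05, 0.55, -0.4]
    - [0.05, 0.55, -0.35]
    - [0.05, 0.6, -0.3]
  yaw: [-0.8, -0.8, -0.8, -0.8, -0.8]

```text
time: 2.7
position: [0.6317, 0.2488, 0.2038]
tool_rot: [0.244, 1.557, -0.244]
ft_force: [0.8, 0.2, 0.1]
grip_width: 1.0
```

```bash
python3 - <<'E'
from h import *
st,p,phi,_=pose();print(p,np.degrees(phi),st['grip_width'])
im,d=ctrl.get_image('wrist');save('wrist1',im)
v,u=np.mgrid[0:420,0:560];P=world('wrist',u,v,d,st)
for z0,z1 in ((.05,.068),(.011,.02)):
    Q=P[(abs(P[:,0]-.634)<.05)&(abs(P[:,1]-.249)<.05)&(P[:,2]>z0)&(P[:,2]<z1)&(d.ravel()>0)]
    print(len(Q),Q.mean(0),cv2.minAreaRect((Q[:,:2]*1000).astype(np.float32)) if len(Q) else '')
_,p,phi,_=pose();plan([.6337,.249,.030],np.radians(72),10)
E
```

```text
[0.63174085 0.24878779 0.20379304] 72.18107565645602 0.9998768769003986
541 [0.63239887 0.25293526 0.05980933] ((633.5303955078125, 252.7746124267578), (11.384720802307129, 33.92852783203125), 72.20494079589844)
1448 [0.63108361 0.25299108 0.01413741] ((633.43603515625, 252.6639404296875), (39.77328109741211, 49.53294372558594), 72.16590881347656)
dp [[0.69, -0.01, 0.02], [0.69, -0.01, 0.02], [0.69, -0.01, 0.02], [0.7, -0.01, 0.02], [0.69, -0.01, 0.02]] yaw [np.float64(0.01), np.float64(0.01), np.float64(0.01), np.float64(0.01), np.float64(0.01)]
dp [[0.7, -0.01, 0.01], [0.69, -0.01, 0.02], [0.7, -0.02, 0.01], [0.69, -0.01, 0.02], [0.7, -0.02, 0.01]] yaw [np.float64(0.01), np.float64(0.01), np.float64(0.01), np.float64(0.01), np.float64(0.01)]
end [0.6336 0.2489 0.0299] 72.0
```

View pics/wrist1.png

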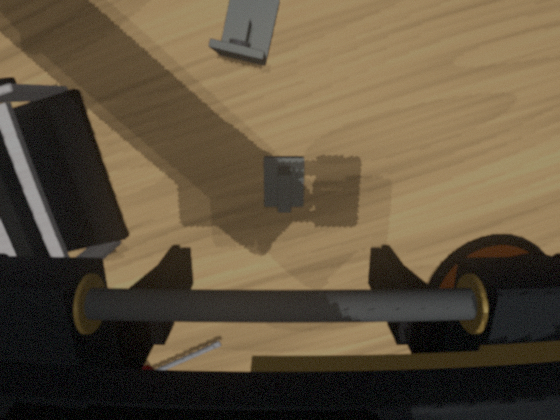

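The wrist view shows the sled at (285,183), with the fin aligned to the jaws. Its pose is about (0.6335, 0.252) at 72.2°. Descending to grasp.

>>> servo_tool:
  dp:
    - [0.7, 0.02, 0.02]
    - [0.7, 0.02, 0.02]
    - [0.7, 0.02, 0.01]
    - [0.7, 0.02, 0]
    - [0.7, 0.02, 0]
  yaw: [0, 0, 0, 0, 0]
  fingers: 0.7

```text
time: 3.25
position: [0.6339, 0.2495, 0.1157]
tool_rot: [0.248, 1.556, -0.248]
ft_force: [0.6, 0.3, -0.3]
grip_width: 0.715
```

>>> servo_tool:
  dp:
    - [0.7, 0.02, 0]
    - [0.7, 0, 0]
    - [0.7, 0, 0]
    - [0.7, 0, 0]
    - [0.7, 0, 0]
  yaw: [0, 0, 0, 0, 0]

```text
time: 3.75
position: [0.6339, 0.2507, 0.0274]
tool_rot: [0.247, 1.557, -0.247]
ft_force: [-0.2, -1.2, -0.5]
grip_width: 0.701
```

```bash
python3 - <<'E'
from h import *
st,p,phi,_=pose();print(p,np.degrees(phi),st['grip_width'],st['ft_force'])
im,d=ctrl.get_image('side');save('side1',cv2.resize(im[130:220,180:300],(800,600)))
E
```

```text
[0.63387043 0.25070165 0.02740033] 71.99106695951303 0.7011006061742417 [-0.20058876 -1.17086497 -0.47800115]
```

View pics/side1.png

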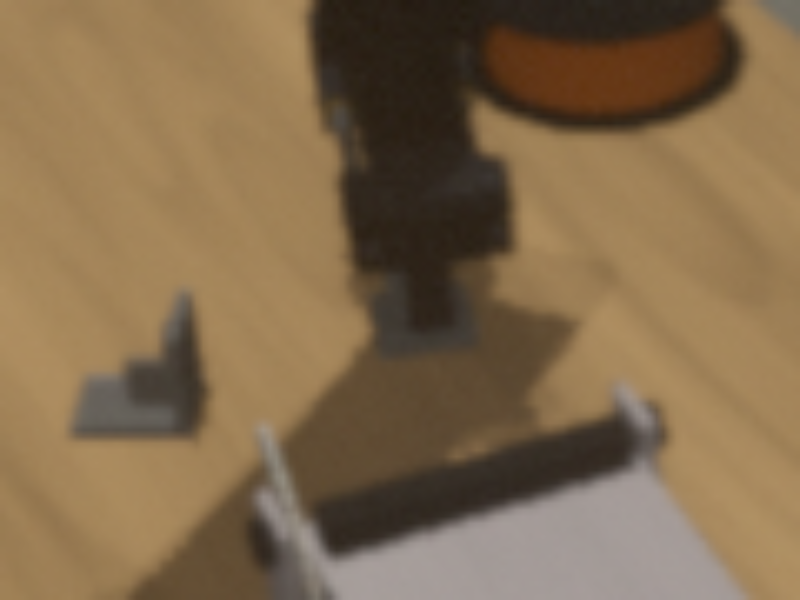

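The fingers straddle the fin, centred on the foot at crop (425,310). Closing.

>>> servo_tool:
  dp:
    - [0, 0, 0]
    - [0, 0, 0]
    - [0, 0, 0]
    - [0, 0, 0]
    - [0, 0, 0]
  yaw: [0, 0, 0, 0, 0]
  fingers: 0
  grip_force: 25

```text
time: 4.3
position: [0.6343, 0.2509, 0.0296]
tool_rot: [0.247, 1.555, -0.246]
ft_force: [0.5, 0.7, 0.1]
grip_width: 0.331
```

>>> servo_tool:
  dp:
    - [0, 0, 0]
    - [-0.2, 0, 0]
    - [-0.5, 0, 0]
    - [-1, 0, 0]
    - [-1, 0, 0]
  yaw: [0, 0, 0, 0, 0]

```text
time: 4.8
position: [0.6335, 0.2506, 0.0973]
tool_rot: [0.246, 1.557, -0.247]
ft_force: [0.8, 0.1, -0.7]
grip_width: 0.139
```

>>> servo_tool:
  dp:
    - [-1, 0, 0]
    - [-1, 0, 0]
    - [-1, 0, 0]
    - [-1, 0, 0]
    - [-0.4, 0, 0]
  yaw: [0, 0, 0, 0, 0]

```text
time: 5.3
position: [0.635, 0.2515, 0.2104]
tool_rot: [0.248, 1.552, -0.244]
ft_force: [-0.4, -0.4, -0.1]
grip_width: 0.135
```

```bash
python3 - <<'E'
from h import *
st,p,phi,_=pose();print(p,np.degrees(phi),st['grip_width'],st['ft_force'])
for c in ('side','scene'):
  im,d=ctrl.get_image(c);save(c+'2',im)
plan([.525,-.130,p[2]],np.radians(-4.7),20)
E
```

```text
[0.63498356 0.25148022 0.21041183] 72.00689101806732 0.13470545596395075 [-0.36065855 -0.39848686 -0.0546725 ]
dp [[-0.0, -0.79, 0.03], [-0.0, -0.79, 0.08], [-0.0, -0.78, 0.13], [-0.0, -0.77, 0.18], [-0.0, -0.76, 0.24]] yaw [np.float64(0.64), np.float64(0.64), np.float64(0.64), np.float64(0.64), np.float64(0.64)]
dp [[-0.0, -0.74, 0.29], [-0.0, -0.72, 0.34], [-0.01, -0.7, 0.38], [-0.0, -0.67, 0.43], [-0.01, -0.64, 0.47]] yaw [np.float64(0.64), np.float64(0.64), np.float64(0.64), np.float64(0.64), np.float64(0.64)]
dp [[-0.0, -0.6, 0.51], [-0.01, -0.57, 0.55], [-0.0, -0.53, 0.59], [-0.01, -0.49, 0.62], [-0.0, -0.45, 0.66]] yaw [np.float64(0.64), np.float64(0.64), np.float64(0.64), np.float64(0.64), np.float64(0.64)]
dp [[-0.01, -0.4, 0.68], [-0.0, -0.36, 0.71], [-0.01, -0.31, 0.73], [-0.0, -0.25, 0.75], [-0.01, -0.21, 0.77]] yaw [np.float64(0.64), np.float64(0.64), np.float64(0.63), np.float64(0.64), np.float64(0.63)]
end [ 0.5249 -0.1299  0.2105] -4.7
```

View pics/scene2.png

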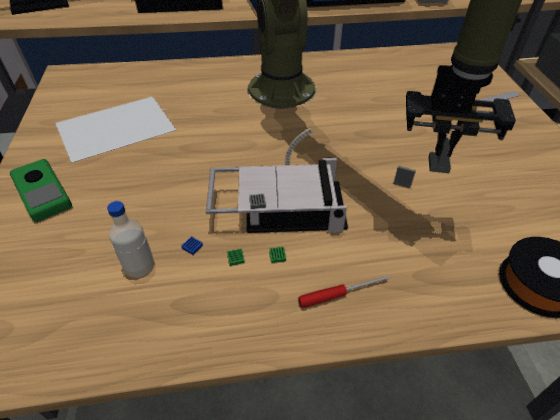

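```bash
python3 - <<'E'
from h import *
from scipy.optimize import minimize
st,p,phi,M=pose()
v,u=np.mgrid[0:420,0:560];A=[]
for c in ('scene','side'):
    im,d=ctrl.get_image(c);np.save(c+'2.npy',d);np.save(c+'2p.npy',im)
    P=world(c,u,v,np.where(d>0,d,9));np.save(c+'2P.npy',P)
    e=P-p;q=e@M  # tool coords
    s=(q[:,0]>0.004)&(q[:,0]<.05)&(abs(q[:,1])<.05)&(abs(q[:,2])<.05);Q=q[s];A.append(Q)
    print(c,len(Q),Q.min(0).round(4),Q.max(0).round(4),np.percentile(Q[:,0],[2,50,98]).round(4))
def box(q,h,c):
    e=abs(q-c)-h;return np.linalg.norm(np.maximum(e,0),axis=1)+np.minimum(e.max(1),0)
for nm,Q in (('sc',A[0]),('sd',A[1]),('both',np.vstack(A))):
    # underside at tool x = b ; foot spans tool z +-25, y +-20
    def f(a):
        m=R.from_rotvec([a[3],a[4],0]).as_matrix()
        q=(Q-[a[0],a[1],a[2]])@m
        d=np.minimum(abs(box(q,np.array([.007,.02,.025]),np.array([-.007,0,0]))),abs(box(q,np.array([.023,.006,.017]),np.array([-.037,0,0]))))
        return np.minimum(d,.006).sum()
    x0=np.array([.026,0,0,0,0]);S=[x0]+[x0+np.eye(5)[i]*[.004,.004,.004,.05,.05][i] for i in range(5)]
    r=minimize(f,x0,method='Nelder-Mead',options=dict(initial_simplex=S,maxiter=2000));print(nm,r.x.round(4),r.fun/len(Q))
E
```

```text
scene 353 [ 0.0041 -0.022  -0.0245] [0.0352 0.0179 0.029 ] [0.0059 0.0216 0.0341]
side 164 [ 0.0047 -0.0257 -0.0262] [0.0365 0.0141 0.0242] [0.0076 0.0214 0.0348]
sc [ 0.0352 -0.0017  0.0003  0.016  -0.0147] 0.0007549933988252861
sd [ 0.0346 -0.0024 -0.001  -0.0274  0.0014] 0.0012731871447921198
both [ 0.035  -0.0019  0.0001 -0.0026 -0.0085] 0.0009651981766807546
```

```bash
python3 - <<'E'
from h import *
from scipy.optimize import minimize
def inr(q,x0,x1,y0,y1,s=.0015):
    sg=lambda t:1/(1+np.exp(-np.clip(t/s,-50,50)))
    return sg(q[:,0]-x0)*sg(x1-q[:,0])*sg(q[:,1]-y0)*sg(y1-q[:,1])
o=np.zeros((600,800,3),np.uint8)
for k,c in enumerate(['scene','side']):
    P=np.load(c+'2P.npy');col=np.load(c+'2p.npy').reshape(-1,3)
    s=(P[:,2]>.064)&(P[:,2]<.080)&(P[:,0]>.4)&(P[:,0]<.7)&(P[:,1]<.1)&(P[:,1]>-.3)
    Q=P[s];g=np.unique((Q[:,:2]/.002).round().astype(int),axis=0)*.002
    def f(p):
        x=np.array([np.sin(p[2]),np.cos(p[2])]);y=np.array([-x[1],x[0]]);e=g-p[:2];q=np.c_[e@x,e@y]
        pl=inr(q,-.225,-.03,-.075,.075);bar=inr(q,-.296,-.284,-.072,.072);hole=inr(q,-.282,-.227,-.064,.064);near=inr(q,-.31,-.0,-.1,.1)
        return -(pl.sum()+bar.sum())+.5*(near-pl-bar).sum()+hole.sum()
    r=min((minimize(f,[a,b,t],method='Nelder-Mead',options=dict(initial_simplex=[[a,b,t],[a+.01,b,t],[a,b+.01,t],[a,b,t+.05]],xatol=1e-5)) for a in (.55,.57) for b in (.04,.06) for t in (.08,.14)),key=lambda r:r.fun)
    print(c,r.x.round(4),r.fun)
    h=np.array([.5595,.0478]);t=.082;x=np.array([np.sin(t),np.cos(t)]);y=np.array([-x[1],x[0]])
    s=(P[:,2]>.055)&(P[:,2]<.13);q=np.c_[(P[s,:2]-h)@x,(P[s,:2]-h)@y,P[s,2]]
    b=q[(q[:,0]<-.27)&(q[:,0]>-.31)&(abs(q[:,1])<.06)];print(' bar',b[:,0].mean(),np.polyfit(b[:,1],b[:,0],1),b[:,2].max())
    e=q[(q[:,0]>-.22)&(q[:,0]<-.05)&(abs(q[:,1])<.09)&(q[:,2]<.09)]
    B=np.digitize(e[:,0],np.linspace(-.22,-.05,8));print(' edges',[(e[B==i,1].min().round(3),e[B==i,1].max().round(3)) for i in range(1,8)])
    pl=e[abs(e[:,1])<.03];print(' z',np.c_[np.ones(len(pl)),pl[:,:2]].shape,np.linalg.lstsq(np.c_[np.ones(len(pl)),pl[:,:2]],pl[:,2],rcond=None)[0])
    ti=q[(q[:,2]>.080)&(q[:,2]<.095)&(q[:,0]<-.1)&(q[:,0]>-.25)&(abs(q[:,1])<.068)];print(' tile',ti.min(0),ti.max(0),ti.mean(0))
    st=q[(q[:,2]>.088)&(q[:,0]>-.06)&(q[:,0]<0)&(abs(q[:,1])<.06)];print(' stop',np.percentile(st[:,0],[1,50,99]))
    px=((q[:,0]+.32)*1100).astype(int);py=((.1-q[:,1])*1400).astype(int)+k*290
    for X,Y,cc in zip(px,py,col[s]):
        if 0<=X<798 and k*290<=Y<k*290+280:o[Y:Y+4,X:X+4]=cc
save('top2',o)
E
```

```text
scene [0.5614 0.0487 0.0889] -2969.987669993012
 bar -0.2882988247056157 [ 0.00712332 -0.28827748] 0.07766874658397271
 edges [(np.float64(-0.075), np.float64(0.078)), (np.float64(-0.074), np.float64(0.076)), (np.float64(-0.075), np.float64(0.075)), (np.float64(-0.075), np.float64(0.079)), (np.float64(-0.075), np.float64(0.076)), (np.float64(-0.076), np.float64(0.077)), (np.float64(-0.076), np.float64(0.077))]
 z (1226, 3) [ 0.07265277  0.00036638 -0.00452811]
 tile [-0.19761266 -0.06799526  0.08082433] [-0.16190453 -0.03251882  0.08932196] [-0.17951089 -0.05228494  0.08461132]
 stop [-0.02964566 -0.02110282 -0.01168487]
side [0.5572 0.046  0.0854] -2441.1735484280052
 bar -0.29267897534779586 [ 0.00452816 -0.29268593] 0.0792132162555218
 edges [(np.float64(-0.074), np.float64(0.077)), (np.float64(-0.07), np.float64(0.077)), (np.float64(-0.072), np.float64(0.077)), (np.float64(-0.073), np.float64(0.077)), (np.float64(-0.073), np.float64(0.076)), (np.float64(-0.073), np.float64(0.076)), (np.float64(-0.074), np.float64(0.077))]
 z (984, 3) [ 0.07282939 -0.00249667  0.00056453]
 tile [-0.20022794 -0.06795379  0.08012328] [-0.16257764 -0.03345926  0.08947941] [-0.18292747 -0.05008119  0.08477537]
 stop [-0.0329832  -0.02385819 -0.01208907]
```

View pics/top2.png

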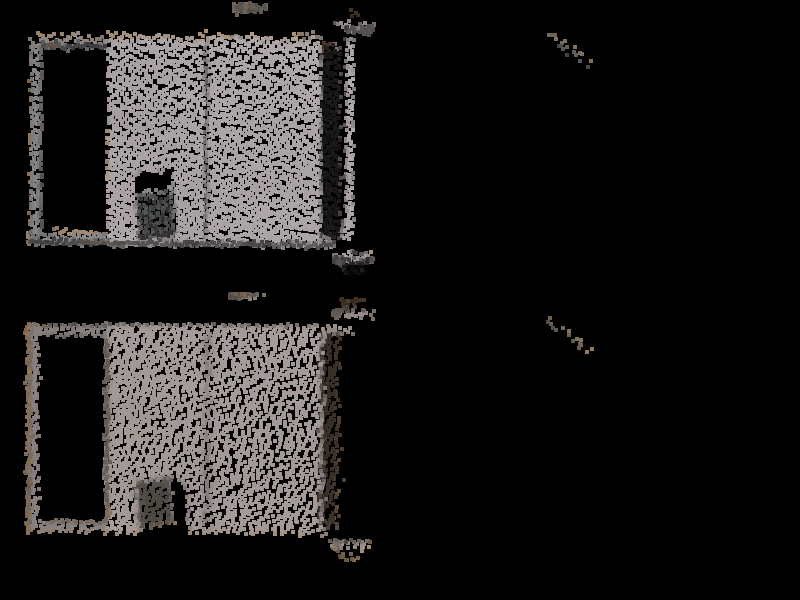

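>>> servo_tool:
  dp:
    - [0, -0.8, 0.05]
    - [0, -0.8, 0.1]
    - [0, -0.8, 0.15]
    - [0, -0.75, 0.2]
    - [0, -0.75, 0.25]
  yaw: [0.64, 0.64, 0.64, 0.64, 0.64]

```text
time: 6.0
position: [0.6072, 0.1532, 0.2041]
tool_rot: [0.509, 1.513, -0.512]
ft_force: [-0.5, -0.6, -0.9]
grip_width: 0.137
```

>>> servo_tool:
  dp:
    - [0, -0.75, 0.3]
    - [0, -0.7, 0.35]
    - [0, -0.7, 0.4]
    - [0, -0.65, 0.45]
    - [0, -0.65, 0.45]
  yaw: [0.64, 0.64, 0.64, 0.64, 0.64]

```text
time: 6.5
position: [0.5808, 0.0574, 0.2042]
tool_rot: [0.768, 1.433, -0.771]
ft_force: [0.8, 0.3, -1.4]
grip_width: 0.137
```

>>> servo_tool:
  dp:
    - [0, -0.6, 0.5]
    - [0, -0.55, 0.55]
    - [0, -0.55, 0.6]
    - [0, -0.5, 0.6]
    - [0, -0.45, 0.65]
  yaw: [0.64, 0.64, 0.64, 0.64, 0.64]

```text
time: 7.0
position: [0.553, -0.0372, 0.2052]
tool_rot: [1.024, 1.318, -1.026]
ft_force: [-0.1, -0.4, -0.8]
grip_width: 0.135
```

>>> servo_tool:
  dp:
    - [0, -0.4, 0.7]
    - [0, -0.35, 0.7]
    - [0, -0.3, 0.75]
    - [0, -0.25, 0.75]
    - [0, -0.2, 0.8]
  yaw: [0.64, 0.64, 0.64, 0.64, 0.64]

```text
time: 7.5
position: [0.527, -0.1343, 0.2064]
tool_rot: [1.275, 1.166, -1.274]
ft_force: [-0.2, -0.3, -0.8]
grip_width: 0.131
```

```bash
python3 - <<'E'
from h import *
st,p,phi,_=pose();print(p,np.degrees(phi),st['grip_width'],st['ft_force'])
plan([.5238,-.132,.130],np.radians(-4.9),5)
E
```

```text
[ 0.52704887 -0.13427063  0.20639371] -5.108312192443661 0.13093186669990228 [-0.17908067 -0.31040758 -0.77480419]
dp [[0.61, -0.03, -0.02], [0.61, -0.03, -0.01], [0.61, -0.03, -0.02], [0.61, -0.02, -0.01], [0.62, -0.03, -0.02]] yaw [np.float64(-0.01), np.float64(-0.01), np.float64(-0.0), np.float64(-0.01), np.float64(-0.0)]
end [ 0.5237 -0.132   0.1299] -4.9
```

>>> servo_tool:
  dp:
    - [0.6, -0.03, -0.02]
    - [0.6, -0.03, -0.02]
    - [0.6, -0.03, -0.02]
    - [0.6, -0.02, -0.02]
    - [0.6, -0.02, -0.01]
  yaw: [0, 0, 0, 0, 0]

```text
time: 8.0
position: [0.5241, -0.129, 0.1294]
tool_rot: [1.269, 1.17, -1.27]
ft_force: [-0.4, 0.3, -2.2]
grip_width: 0.135
```

```bash
cat >> h.py <<'E'
H=np.array([.5593,.0475,.070]);TR=.086
RX=np.array([np.sin(TR),np.cos(TR),0]);RY=np.array([-np.cos(TR),np.sin(TR),0])
def box(q,h,c):
    e=abs(q-c)-h;return np.linalg.norm(np.maximum(e,0),axis=1)+np.minimum(e.max(1),0)
E
python3 - <<'E'
from h import *
from scipy.optimize import minimize
st,p,phi,M=pose();print(p,np.degrees(phi),st['ft_force'])
v,u=np.mgrid[0:420,0:560]
for c in ('scene','side'):
    im,d=ctrl.get_image(c)
    P=world(c,u,v,np.where(d>0,d,9))
    q=(P-p)@M;s=(q[:,0]>0.006)&(q[:,0]<.036)&(abs(q[:,1])<.03)&(abs(q[:,2])<.03);Q=q[s]
    r=(P[s]-H);rr=np.c_[r@RX,r@RY,r[:,2]];print(c,len(Q),np.percentile(q[s][:,0],[1,99]),'ramp',np.percentile(rr,[1,50,99],axis=0).round(4).tolist())
    save('z3'+c,cv2.resize(im[140:250,180:360] if c=='scene' else im[160:290,200:350],(800,600)))
E
```

```text
[ 0.52413423 -0.12904261  0.12942706] -4.695958107821157 [-0.35067863  0.26173101 -2.15054522]
scene 290 [0.00758275 0.03404219] ramp [[-0.2055, -0.0024, 0.0254], [-0.18, 0.0078, 0.0384], [-0.1566, 0.0352, 0.0518]]
side 241 [0.00804529 0.03478912] ramp [[-0.2084, 0.0022, 0.0246], [-0.1961, 0.0273, 0.0361], [-0.1576, 0.0416, 0.0514]]
```

View pics/z3scene.png

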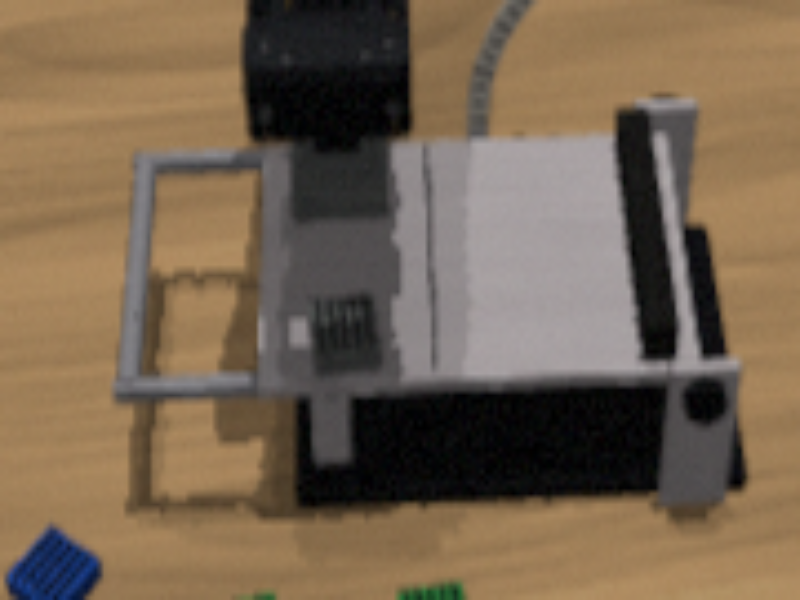

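View pics/z3side.png

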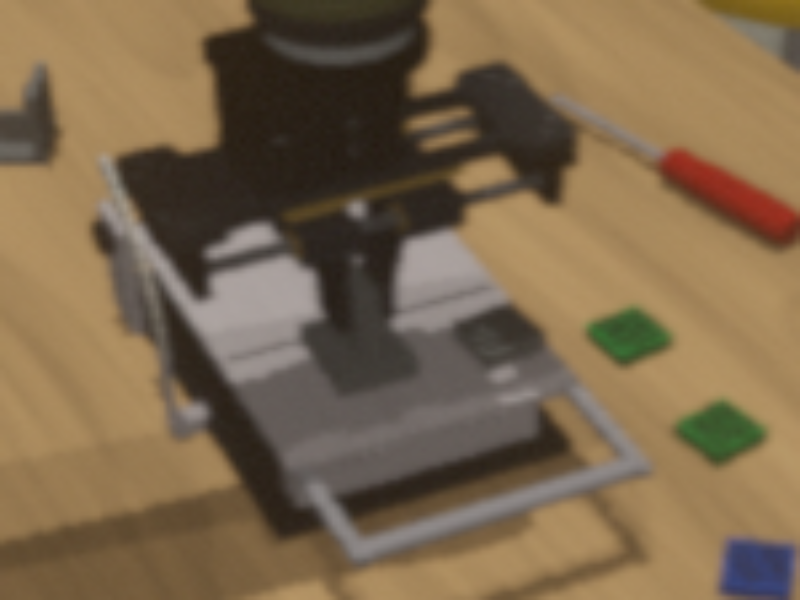

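The crops show the sled held about 20 mm above its starting place: foot at scene crop (340,185), square to the start line and clear of the tile at (345,330). Lowering gently.

>>> servo_tool:
  dp:
    - [0.2, 0, 0.02]
    - [0.2, 0, 0.02]
    - [0.15, 0, 0.02]
    - [0.1, 0, 0]
    - [0, 0, 0]
  yaw: [0.02, 0.01, 0, 0, 0]

```text
time: 8.6
position: [0.5241, -0.1317, 0.1148]
tool_rot: [1.273, 1.167, -1.273]
ft_force: [-0.6, -0.2, -1.4]
grip_width: 0.135
```

>>> servo_tool:
  dp:
    - [0.04, 0, 0]
    - [0, 0, 0]
    - [0.04, 0, 0]
    - [0, 0, 0]
    - [0, 0, 0]
  yaw: [0, 0, 0, 0, 0]

```text
time: 9.1
position: [0.5243, -0.1317, 0.1131]
tool_rot: [1.273, 1.167, -1.273]
ft_force: [-0.3, 0.3, -1.8]
grip_width: 0.132
```

>>> servo_tool:
  dp:
    - [0.03, 0, 0]
    - [0, 0, 0]
    - [0.03, 0, 0]
    - [0, 0, 0]
    - [0, 0, 0]
  yaw: [0, 0, 0, 0, 0]

```text
time: 9.6
position: [0.5243, -0.1317, 0.1115]
tool_rot: [1.273, 1.167, -1.273]
ft_force: [1.1, -0.3, -1.0]
grip_width: 0.137
```

>>> servo_tool:
  dp:
    - [0.03, 0, 0]
    - [0, 0, 0]
    - [0.03, 0, 0]
    - [0, 0, 0]
    - [0, 0, 0]
  yaw: [0, 0, 0, 0, 0]

```text
time: 10.1
position: [0.5243, -0.1318, 0.11]
tool_rot: [1.273, 1.167, -1.273]
ft_force: [-0.8, -0.3, -1.4]
grip_width: 0.138
```

>>> servo_tool:
  dp:
    - [0.03, 0, 0]
    - [0, 0, 0]
    - [0.03, 0, 0]
    - [0, 0, 0]
    - [0, 0, 0]
  yaw: [0, 0, 0, 0, 0]

```text
time: 10.6
position: [0.5243, -0.1317, 0.1085]
tool_rot: [1.273, 1.167, -1.273]
ft_force: [0.2, -0.0, -1.5]
grip_width: 0.137
```

```bash
python3 - <<'E'
from h import *
st,p,phi,M=pose();print(p,np.degrees(phi),st['ft_force'])
v,u=np.mgrid[0:420,0:560]
for c in ('scene','side'):
    im,d=ctrl.get_image(c)
    P=world(c,u,v,np.where(d>0,d,9));r=P-H;rr=np.c_[r@RX,r@RY,r[:,2]]
    f=rr[(rr[:,2]>.013)&(rr[:,2]<.022)&(abs(rr[:,0]+.18)<.035)&(abs(rr[:,1]-.02)<.03)]
    pl=rr[(abs(rr[:,2])<.012)&(abs(rr[:,0]+.08)<.03)&(abs(rr[:,1])<.06)]
    print(c,len(f),np.median(f[:,2]),np.percentile(f,[1,99],axis=0).round(4).tolist(),'plate',np.median(pl[:,2]))
    if c=='side': save('z4',cv2.resize(im[190:260,220:320],(800,560)))
E
```

```text
[ 0.52426682 -0.13172619  0.10853641] -4.97766169439852 [ 0.15364476 -0.0441894  -1.47257927]
scene 173 0.01780334725304994 [[-0.2068, -0.0029, 0.0137], [-0.1596, 0.0309, 0.0212]] plate 0.002608825616058852
side 158 0.018036769879237413 [[-0.2103, 0.0, 0.0133], [-0.161, 0.0394, 0.0216]] plate 0.003351865700658818
```

View pics/z4.png

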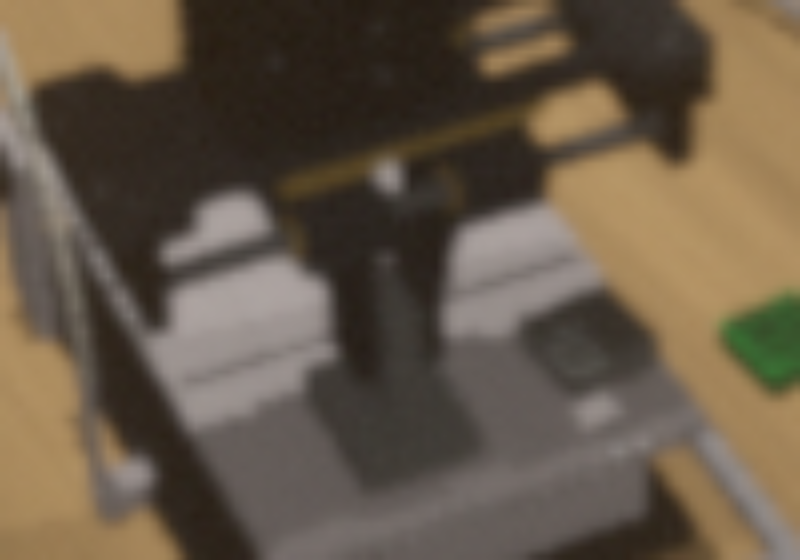

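>>> servo_tool:
  dp:
    - [0.03, 0, 0]
    - [0, 0, 0]
    - [0.02, 0, 0]
    - [0, 0, 0]
    - [0, 0, 0]
  yaw: [0, 0, 0, 0, 0]

```text
time: 11.2
position: [0.5243, -0.1317, 0.1073]
tool_rot: [1.273, 1.167, -1.273]
ft_force: [0.3, 0.3, -1.4]
grip_width: 0.138
```

>>> servo_tool:
  dp:
    - [0.02, 0, 0]
    - [0, 0, 0]
    - [0.02, 0, 0]
    - [0, 0, 0]
    - [0, 0, 0]
  yaw: [0, 0, 0, 0, 0]

```text
time: 11.7
position: [0.5244, -0.1318, 0.1072]
tool_rot: [1.273, 1.166, -1.273]
ft_force: [-2.4, 0.4, 4.6]
grip_width: 0.14
```

Contact at about 6 N. Releasing.

>>> servo_tool:
  dp:
    - [0, 0, 0]
    - [0, 0, 0]
    - [0, 0, 0]
    - [0, 0, 0]
    - [0, 0, 0]
  yaw: [0, 0, 0, 0, 0]
  fingers: 0.5

```text
time: 12.2
position: [0.5243, -0.1317, 0.1062]
tool_rot: [1.273, 1.167, -1.273]
ft_force: [0.1, -0.2, -0.0]
grip_width: 0.464
```

>>> servo_tool:
  dp:
    - [-0.2, 0, 0]
    - [-0.5, 0, 0]
    - [-1, 0, 0]
    - [-1, 0, 0]
    - [-1, 0, 0]
  yaw: [0, 0, 0, 0, 0]

```text
time: 12.7
position: [0.5245, -0.1317, 0.201]
tool_rot: [1.273, 1.166, -1.272]
ft_force: [-0.3, -0.0, -0.8]
grip_width: 0.499
```

```bash
cat > sled.py <<'E'
from h import *
from scipy.optimize import minimize
def fitsled(cams=('scene','side'),th=0.,x0=(-.182,.02),save_as=None):
    # returns ramp-frame x,y, yaw, z(underside)
    v,u=np.mgrid[0:420,0:560];A=[]
    X=RX*np.cos(th)+np.array([0,0,-np.sin(th)]);Zn=np.cross(X,RY)
    for c in cams:
        im,d=ctrl.get_image(c)
        if save_as: save(save_as+c,im)
        r=world(c,u,v,np.where(d>0,d,9))-H;q=np.c_[r@X,r@RY,r@Zn]
        A.append(q[(abs(q[:,0]-x0[0])<.045)&(abs(q[:,1]-x0[1])<.04)&(q[:,2]>.009)&(q[:,2]<.07)])
    Q=np.vstack(A)
    def f(a):
        c,s=np.cos(a[2]),np.sin(a[2]);e=Q-[a[0],a[1],a[3]];q=np.c_[e[:,0]*c+e[:,1]*s,-e[:,0]*s+e[:,1]*c,e[:,2]]
        d=np.minimum(abs(box(q,np.array([.025,.02,.007]),np.array([0,0,.007]))),abs(box(q,np.array([.017,.006,.023]),np.array([0,0,.037]))))
        return np.minimum(d,.006).sum()
    b=np.array([x0[0],x0[1],0,.003]);r=minimize(f,b,method='Nelder-Mead',options=dict(initial_simplex=np.vstack([b,b+np.diag([.008,.008,.1,.002])])))
    return r.x.round(4),r.fun/len(Q),len(Q)
E
python3 - <<'E'
from sled import *
st,p,phi,M=pose();print(p,np.degrees(phi),st['grip_width'],st['ft_force'])
print(fitsled(('scene',),save_as='p5'));print(fitsled(('side',),save_as='p5'))
# bar grasp target, ramp y=-.045
t=H-.290*RX-.045*RY;print('bar',t)
plan([t[0],t[1],.20],np.radians(85.1)-np.pi,15)
plan([t[0],t[1],.20],np.radians(85.1),15)
print(st['joint_positions'])
E
```

```text
[ 0.52451001 -0.13174846  0.20104193] -4.9766737847846505 0.4987837764540591 [-0.32265267 -0.03646598 -0.81260253]
(array([-0.1827,  0.0192,  0.0107,  0.0027]), np.float64(0.0010010985902040403), 440)
(array([-0.1839,  0.0186,  0.0028,  0.0034]), np.float64(0.0008282951347350433), 336)
bar [ 0.57922442 -0.24529347  0.07      ]
dp [[0.01, 0.17, 0.29], [0.01, 0.19, 0.27], [0.01, 0.22, 0.25], [0.01, 0.25, 0.22], [0.01, 0.27, 0.2]] yaw [np.float64(1.0), np.float64(1.0), np.float64(1.0), np.float64(1.0), np.float64(1.0)]
dp [[0.01, 0.29, 0.17], [0.01, 0.3, 0.14], [0.01, 0.31, 0.1], [0.01, 0.32, 0.07], [0.01, 0.33, 0.03]] yaw [np.float64(1.0), np.float64(1.0), np.float64(1.0), np.float64(1.0), np.float64(1.0)]
dp [[0.01, 0.33, 0.0], [0.01, 0.33, -0.03], [0.01, 0.33, -0.07], [0.02, 0.31, -0.1], [0.01, 0.31, -0.14]] yaw [np.float64(1.0), np.float64(1.0), np.float64(1.0), np.float64(0.99), np.float64(1.0)]
end [ 0.5793 -0.2454  0.2001] -94.9
dp [[0.01, 0.17, 0.29], [0.01, 0.13, 0.3], [0.01, 0.1, 0.32], [0.01, 0.07, 0.32], [0.01, 0.03, 0.33]] yaw [np.float64(-1.0), np.float64(-1.0), np.float64(-1.0), np.float64(-1.0), np.float64(-1.0)]
dp [[0.01, -0.0, 0.33], [0.01, -0.04, 0.33], [0.01, -0.07, 0.33], [0.01, -0.1, 0.32], [0.01, -0.14, 0.3]] yaw [np.float64(-1.0), np.float64(-1.0), np.float64(-1.0), np.float64(-1.0), np.float64(-1.0)]
dp [[0.01, -0.17, 0.29], [0.01, -0.19, 0.27], [0.01, -0.22, 0.24], [0.02, -0.25, 0.22], [0.01, -0.27, 0.2]] yaw [np.float64(-1.0), np.float64(-1.0), np.float64(-1.0), np.float64(-1.01), np.float64(-1.0)]
end [ 0.5793 -0.2454  0.2001] 85.1
[ 2.01482743e-01  1.01888761e-01 -4.82723400e-03  1.75568806e+00
  5.24000973e-04  1.28266170e+00  1.09672863e-01]
```

View pics/p5side.png

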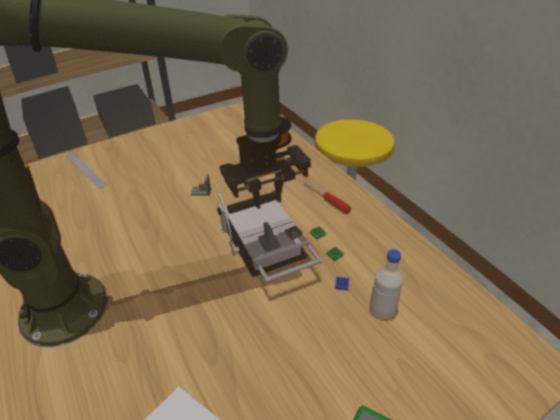

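```bash
python3 - <<'E'
from h import *
for c in ('scene','side'):
    P=np.load(c+'2P.npy');s=(P[:,0]>.4)&(P[:,0]<.95)&(P[:,1]<-.27)&(P[:,1]>-.7)&(P[:,2]>.03)&(P[:,2]<.25);Q=P[s];print(c,len(Q),np.percentile(Q,[2,50,98],axis=0).round(3).tolist())
E
```

```text
scene 3167 [[0.406, -0.69, 0.031], [0.688, -0.414, 0.061], [0.715, -0.372, 0.189]]
side 1716 [[0.463, -0.621, 0.032], [0.661, -0.423, 0.099], [0.696, -0.388, 0.19]]
```

>>> servo_tool:
  dp:
    - [0, 0.15, 0.3]
    - [0, 0.2, 0.25]
    - [0, 0.2, 0.25]
    - [0, 0.25, 0.2]
    - [0, 0.25, 0.2]
  yaw: [1, 1, 1, 1, 1]

```text
time: 13.3
position: [0.5409, -0.1687, 0.1989]
tool_rot: [1.646, 0.853, -1.646]
ft_force: [0.7, -0.3, 0.5]
grip_width: 0.5
```

>>> servo_tool:
  dp:
    - [0, 0.3, 0.15]
    - [0, 0.3, 0.15]
    - [0, 0.3, 0.1]
    - [0, 0.3, 0.05]
    - [0, 0.35, 0.05]
  yaw: [1, 1, 1, 1, 1]

```text
time: 13.8
position: [0.5584, -0.2056, 0.1988]
tool_rot: [1.982, 0.436, -1.982]
ft_force: [0.0, -1.0, -0.1]
grip_width: 0.502
```

>>> servo_tool:
  dp:
    - [0, 0.35, 0]
    - [0, 0.35, -0.05]
    - [0, 0.35, -0.05]
    - [0, 0.3, -0.1]
    - [0, 0.3, -0.1]
  yaw: [1, 1, 1, 1, 1]

```text
time: 14.3
position: [0.5753, -0.2445, 0.1988]
tool_rot: [-2.174, 0.099, 2.175]
ft_force: [-0.4, 0.2, 0.6]
grip_width: 0.5
```

```bash
python3 - <<'E'
from h import *
st,p,phi,M=pose();print(p,np.degrees(phi),st['ft_force'])
im,d=ctrl.get_image('wrist');save('w6',im)
v,u=np.mgrid[0:420,0:560];P=world('wrist',u,v,np.where(d>0,d,9),st);r=P-H;q=np.c_[r@RX,r@RY,r[:,2]]
b=q[(q[:,2]>-.01)&(q[:,2]<.015)&(q[:,0]<-.27)&(q[:,0]>-.31)&(abs(q[:,1])<.06)]
if len(b): print('bar',len(b),b[:,0].mean(),b[:,2].max(),np.polyfit(b[:,1],b[:,0],1))
plan([.5792,-.2453,.10],np.radians(-94.9),10)
E
```

```text
[ 0.57534332 -0.24446183  0.19878589] -95.2173855062332 [-0.3907875   0.22065025  0.55498184]
bar 1585 -0.28650870827819225 0.008080131375266697 [ 0.00130337 -0.28649278]
dp [[0.39, -0.01, -0.02], [0.4, -0.0, -0.01], [0.39, -0.01, -0.02], [0.4, -0.0, -0.01], [0.39, -0.01, -0.02]] yaw [np.float64(-0.01), np.float64(-0.01), np.float64(-0.01), np.float64(-0.01), np.float64(-0.01)]
dp [[0.4, -0.0, -0.01], [0.39, -0.01, -0.02], [0.4, -0.0, -0.01], [0.39, -0.01, -0.02], [0.4, -0.0, -0.01]] yaw [np.float64(-0.01), np.float64(-0.01), np.float64(-0.01), np.float64(-0.01), np.float64(-0.01)]
end [ 0.5792 -0.2453  0.1   ] -94.9
```

View pics/w6.png

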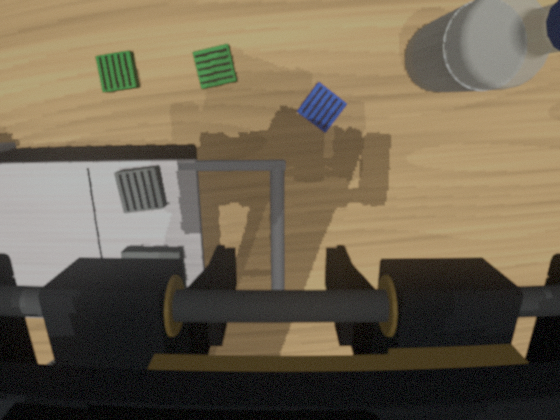

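The wrist view shows the bar at column 278, between the open fingers. The tile is at (140,188) and the sled is under the left body. Descending to pinch the bar.

>>> servo_tool:
  dp:
    - [0.6, 0, -0.05]
    - [0.6, 0, -0.05]
    - [0.6, 0, -0.05]
    - [0.6, 0, 0]
    - [0.6, 0, 0]
  yaw: [-0.05, 0, 0, 0, 0]

```text
time: 14.85
position: [0.5786, -0.2442, 0.1219]
tool_rot: [-2.179, 0.088, 2.181]
ft_force: [-0.2, 0.2, -0.2]
grip_width: 0.503
```

>>> servo_tool:
  dp:
    - [0.6, 0, 0]
    - [0.6, 0, 0]
    - [0.6, 0, 0]
    - [0.5, 0, 0]
    - [0.4, 0, 0]
  yaw: [0, 0, 0, 0, 0]

```text
time: 15.35
position: [0.5788, -0.2445, 0.055]
tool_rot: [-2.179, 0.089, 2.18]
ft_force: [-0.3, -0.4, -0.2]
grip_width: 0.499
```

```bash
python3 - <<'E'
from sled import *
st,p,phi,M=pose();print(p,np.degrees(phi),st['ft_force'])
for c in ('scene','side'):
    im,d=ctrl.get_image(c);save('z7'+c,cv2.resize(im[140:250,180:360] if c=='scene' else im[160:290,200:350],(800,600)))
E
```

```text
[ 0.57875599 -0.2445306   0.05501327] -94.67748148347175 [-0.33583933 -0.41547551 -0.23174934]
```

View pics/z7scene.png

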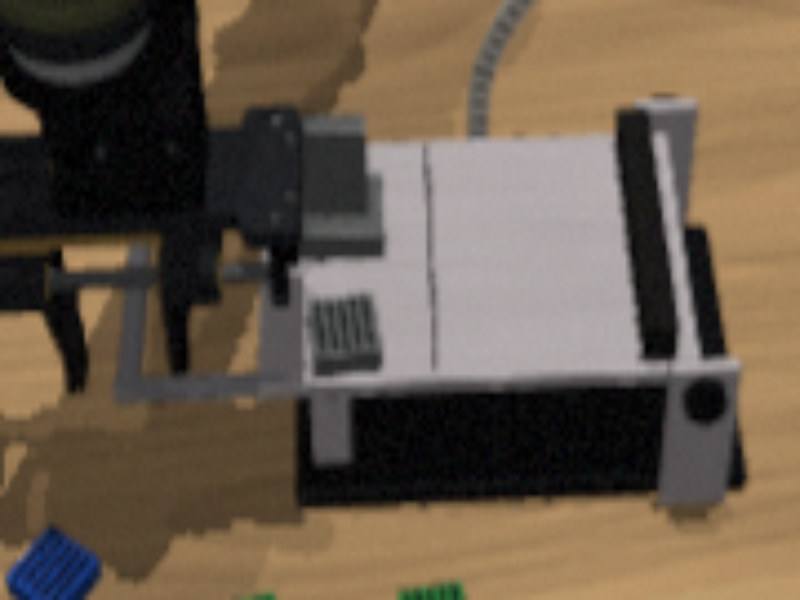

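View pics/z7side.png

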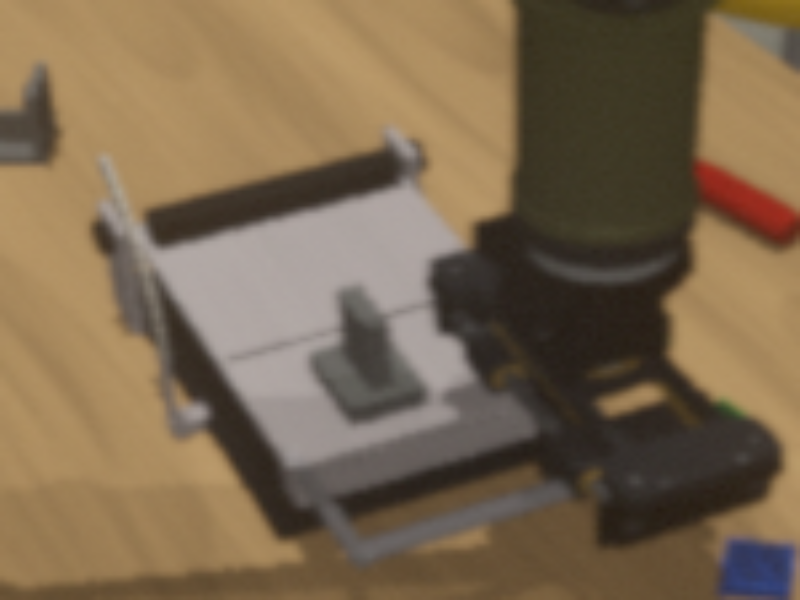

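The bar lies between the fingers (scene crop (130,300)), and the sled stands clear of the gripper with its fin at side crop (365,340). Closing on the bar.

>>> servo_tool:
  dp:
    - [0, 0, 0]
    - [0, 0, 0]
    - [0, 0, 0]
    - [0, 0, 0]
    - [0, 0, 0]
  yaw: [0, 0, 0, 0, 0]
  fingers: 0
  grip_force: 30

```text
time: 15.95
position: [0.5797, -0.242, 0.0568]
tool_rot: [-2.179, 0.084, 2.178]
ft_force: [-0.4, 8.6, 4.2]
grip_width: 0.133
```

>>> servo_tool:
  dp:
    - [0, 0, 0]
    - [0, 0, 0]
    - [0, 0, 0]
    - [0, 0, 0]
    - [0, 0, 0]
  yaw: [0, 0, 0, 0, 0]

```text
time: 16.45
position: [0.5797, -0.2421, 0.0568]
tool_rot: [-2.179, 0.084, 2.179]
ft_force: [-1.1, 5.8, 4.3]
grip_width: 0.129
```

```bash
python3 - <<'E'
from sled import *
st,p,phi,M=pose();print(p,np.degrees(phi),st['ft_force'],st['grip_width'])
print(fitsled(('side',)))
# rows for arc: theta increments
def rows(t0,t1,n):
    th=np.linspace(t0,t1,n+1);dz=.29*np.diff(np.sin(th));dh=-.29*np.diff(np.cos(th))
    # horizontal motion along +RX
    ty=np.array([np.cos(phi),np.sin(phi),0]);tz=np.array([np.sin(phi),-np.cos(phi),0])
    print(t0,t1,[[round(-a/.025,3),round(b*(RX@ty)/.025,3),round(b*(RX@tz)/.025,3)] for a,b in zip(dz,dh)])
for i in range(5): rows(.05*i,.05*i+.05,5)
for i in range(10): rows(.25+.025*i,.275+.025*i,1)
E
```

```text
[ 0.57967302 -0.24205712  0.05684518] -94.5952951422143 [-1.10729437  5.81101634  4.31861503] 0.12878553689250571
(array([-0.1838,  0.0187, -0.0006,  0.0034]), np.float64(0.0010782311759633327), 357)
0.0 0.05 [[np.float64(-0.116), np.float64(-0.001), np.float64(-0.0)], [np.float64(-0.116), np.float64(-0.002), np.float64(-0.0)], [np.float64(-0.116), np.float64(-0.003), np.float64(-0.0)], [np.float64(-0.116), np.float64(-0.004), np.float64(-0.0)], [np.float64(-0.116), np.float64(-0.005), np.float64(-0.0)]]
0.05 0.1 [[np.float64(-0.116), np.float64(-0.006), np.float64(-0.0)], [np.float64(-0.116), np.float64(-0.008), np.float64(-0.0)], [np.float64(-0.116), np.float64(-0.009), np.float64(-0.0)], [np.float64(-0.116), np.float64(-0.01), np.float64(-0.0)], [np.float64(-0.115), np.float64(-0.011), np.float64(-0.0)]]
0.1 0.15000000000000002 [[np.float64(-0.115), np.float64(-0.012), np.float64(-0.0)], [np.float64(-0.115), np.float64(-0.013), np.float64(-0.0)], [np.float64(-0.115), np.float64(-0.014), np.float64(-0.0)], [np.float64(-0.115), np.float64(-0.016), np.float64(-0.0)], [np.float64(-0.1
[... 793 characters left out ...]
8), np.float64(-0.082), np.float64(-0.0)]]
0.3 0.325 [[np.float64(-0.276), np.float64(-0.089), np.float64(-0.001)]]
0.325 0.35000000000000003 [[np.float64(-0.274), np.float64(-0.096), np.float64(-0.001)]]
0.35 0.375 [[np.float64(-0.271), np.float64(-0.103), np.float64(-0.001)]]
0.375 0.4 [[np.float64(-0.268), np.float64(-0.11), np.float64(-0.001)]]
0.4 0.42500000000000004 [[np.float64(-0.266), np.float64(-0.116), np.float64(-0.001)]]
0.42500000000000004 0.45000000000000007 [[np.float64(-0.263), np.float64(-0.123), np.float64(-0.001)]]
0.45 0.47500000000000003 [[np.float64(-0.26), np.float64(-0.129), np.float64(-0.001)]]
0.475 0.5 [[np.float64(-0.256), np.float64(-0.136), np.float64(-0.001)]]
```

>>> servo_tool:
  dp:
    - [-0.05, -0.05, 0]
    - [-0.1, -0.05, 0]
    - [-0.12, 0, 0]
    - [-0.12, 0, 0]
    - [-0.12, -0.01, 0]
  yaw: [0, 0, 0, 0, 0]

```text
time: 17.0
position: [0.5796, -0.2419, 0.0681]
tool_rot: [-2.18, 0.089, 2.179]
ft_force: [5.0, -0.1, -10.5]
grip_width: 0.128
```

>>> servo_tool:
  dp:
    - [-0.12, -0.01, 0]
    - [-0.12, -0.01, 0]
    - [-0.12, -0.01, 0]
    - [-0.12, -0.01, 0]
    - [-0.12, -0.01, 0]
  yaw: [0, 0, 0, 0, 0]

```text
time: 17.5
position: [0.5797, -0.2409, 0.083]
tool_rot: [-2.181, 0.09, 2.18]
ft_force: [5.9, 0.2, -10.7]
grip_width: 0.123
```

```bash
cat > chk.py <<'E'
from sled import *
import sys
def chk(x0=(-.183,.019),cams=('side',),sv=None,z0=.0568):
    st,p,phi,M=pose();th=np.arcsin((p[2]-z0)/.29)
    print('t',round(st['time'],2),'p',p.round(4),'th',th.round(4),'h',((p-[.5797,-.2421,0])@RX).round(4),'exp',round(.29*(1-np.cos(th)),4),'F',np.round(st['ft_force'],1),'w',round(st['grip_width'],3))
    for c in cams: print(c,fitsled((c,),th,x0,save_as=sv))
E
python3 -c "
from chk import *
chk(cams=('side','scene'),sv='l1')"
```

```text
t 17.5 p [ 0.5797 -0.2409  0.083 ] th 0.0905 h 0.0012 exp 0.0012 F [  5.9   0.2 -10.7] w 0.123
side (array([-0.1841,  0.0188, -0.0161,  0.0031]), np.float64(0.000928641084117223), 350)
scene (array([-0.1839,  0.0192, -0.011 ,  0.0027]), np.float64(0.0009069971732384967), 423)
```

View pics/l1side.png

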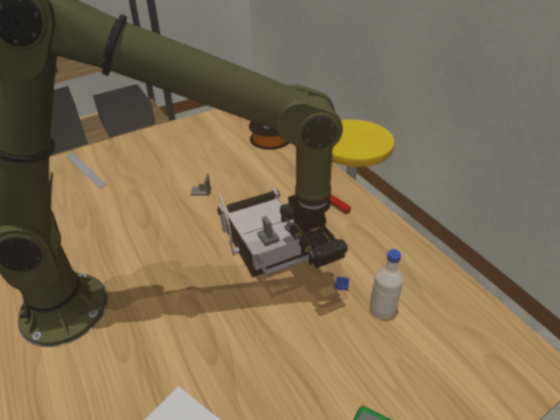

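The ramp is at about 0.09 rad, its angle follows the tool, and the sled is still at x = -0.184. Continuing.

>>> servo_tool:
  dp:
    - [-0.12, -0.01, 0]
    - [-0.12, -0.01, 0]
    - [-0.12, -0.01, 0]
    - [-0.12, -0.01, 0]
    - [-0.12, -0.015, 0]
  yaw: [0, 0, 0, 0, 0]

```text
time: 18.1
position: [0.5798, -0.2392, 0.0983]
tool_rot: [-2.18, 0.089, 2.179]
ft_force: [5.5, 0.3, -9.8]
grip_width: 0.129
```

>>> servo_tool:
  dp:
    - [-0.11, -0.015, 0]
    - [-0.11, -0.015, 0]
    - [-0.11, -0.02, 0]
    - [-0.11, -0.02, 0]
    - [-0.11, -0.02, 0]
  yaw: [0, 0, 0, 0, 0]

```text
time: 18.6
position: [0.58, -0.237, 0.112]
tool_rot: [-2.18, 0.089, 2.179]
ft_force: [5.9, 0.1, -10.5]
grip_width: 0.126
```

>>> servo_tool:
  dp:
    - [-0.1, -0.02, 0]
    - [-0.1, -0.02, 0]
    - [-0.08, -0.02, 0]
    - [-0.06, -0.015, 0]
    - [-0.05, -0.01, 0]
  yaw: [0, 0, 0, 0, 0]

```text
time: 19.1
position: [0.5802, -0.235, 0.1217]
tool_rot: [-2.181, 0.089, 2.179]
ft_force: [5.3, 0.0, -10.2]
grip_width: 0.124
```

```bash
python3 -c "
from chk import *
chk(cams=('side','scene'),sv='l2')"
```

```text
t 19.1 p [ 0.5802 -0.235   0.1217] th 0.2257 h 0.0071 exp 0.0074 F [  5.3   0.  -10.2] w 0.124
side (array([-0.1838,  0.0187,  0.0049,  0.0026]), np.float64(0.0007369556350465343), 323)
scene (array([-0.1835,  0.0193,  0.0014,  0.002 ]), np.float64(0.0009616274638781436), 458)
```

>>> servo_tool:
  dp:
    - [-0.05, -0.012, 0]
    - [-0.05, -0.012, 0]
    - [-0.05, -0.012, 0]
    - [-0.05, -0.012, 0]
    - [-0.04, -0.01, 0]
  yaw: [0, 0, 0, 0, 0]

```text
time: 19.7
position: [0.5803, -0.2336, 0.1276]
tool_rot: [-2.181, 0.09, 2.179]
ft_force: [5.5, 0.3, -10.5]
grip_width: 0.128
```

>>> servo_tool:
  dp:
    - [-0.04, -0.01, 0]
    - [-0.04, -0.01, 0]
    - [-0.03, -0.008, 0]
    - [-0.03, -0.008, 0]
    - [-0.03, -0.008, 0]
  yaw: [0, 0, 0, 0, 0]

```text
time: 20.2
position: [0.5804, -0.2326, 0.1318]
tool_rot: [-2.181, 0.09, 2.179]
ft_force: [5.1, -0.4, -10.5]
grip_width: 0.128
```

```bash
python3 -c "
from chk import *
chk()"
```

```text
t 20.2 p [ 0.5804 -0.2326  0.1318] th 0.2617 h 0.0096 exp 0.0099 F [  5.1  -0.4 -10.5] w 0.128
side (array([-0.1837,  0.0187,  0.0072,  0.0026]), np.float64(0.0007724305482640689), 323)
```

>>> servo_tool:
  dp:
    - [-0.03, -0.008, 0]
    - [-0.025, -0.007, 0]
    - [-0.025, -0.007, 0]
    - [-0.025, -0.007, 0]
    - [-0.02, -0.006, 0]
  yaw: [0, 0, 0, 0, 0]

```text
time: 20.75
position: [0.5804, -0.2317, 0.135]
tool_rot: [-2.181, 0.09, 2.179]
ft_force: [5.8, -0.7, -9.8]
grip_width: 0.131
```

```bash
python3 -c "
from chk import *
chk()"
```

```text
t 20.75 p [ 0.5804 -0.2317  0.135 ] th 0.273 h 0.0104 exp 0.0107 F [ 5.8 -0.7 -9.8] w 0.131
side (array([-0.1839,  0.0188,  0.0017,  0.0025]), np.float64(0.0007013464903287013), 322)
```

>>> servo_tool:
  dp:
    - [-0.025, -0.008, 0]
    - [-0.025, -0.008, 0]
    - [-0.025, -0.008, 0]
    - [-0.025, -0.008, 0]
    - [-0.02, -0.007, 0]
  yaw: [0, 0, 0, 0, 0]

```text
time: 21.3
position: [0.5805, -0.2309, 0.138]
tool_rot: [-2.181, 0.09, 2.179]
ft_force: [5.9, 0.2, -10.0]
grip_width: 0.125
```

```bash
python3 -c "
from chk import *
chk()"
```

```text
t 21.3 p [ 0.5805 -0.2309  0.138 ] th 0.2836 h 0.0112 exp 0.0116 F [  5.9   0.2 -10. ] w 0.125
side (array([-0.1838,  0.0187, -0.0056,  0.0026]), np.float64(0.0007669494396554836), 318)
```

>>> servo_tool:
  dp:
    - [-0.025, -0.008, 0]
    - [-0.025, -0.008, 0]
    - [-0.025, -0.008, 0]
    - [-0.025, -0.008, 0]
    - [-0.02, -0.007, 0]
  yaw: [0, 0, 0, 0, 0]

```text
time: 21.85
position: [0.5806, -0.2301, 0.141]
tool_rot: [-2.181, 0.09, 2.179]
ft_force: [6.1, -0.4, -9.9]
grip_width: 0.131
```

```bash
python3 -c "
from chk import *
chk()"
```

```text
t 21.85 p [ 0.5806 -0.2301  0.141 ] th 0.2946 h 0.0121 exp 0.0125 F [ 6.1 -0.4 -9.9] w 0.131
side (array([-0.1837,  0.0187, -0.0039,  0.0024]), np.float64(0.0007627708657887266), 319)
```

>>> servo_tool:
  dp:
    - [-0.025, -0.008, 0]
    - [-0.025, -0.008, 0]
    - [-0.025, -0.008, 0]
    - [-0.025, -0.008, 0]
    - [-0.02, -0.007, 0]
  yaw: [0, 0, 0, 0, 0]

```text
time: 22.4
position: [0.5807, -0.2291, 0.144]
tool_rot: [-2.181, 0.09, 2.179]
ft_force: [5.7, -0.7, -10.3]
grip_width: 0.126
```

```bash
python3 -c "
from chk import *
chk()"
```

```text
t 22.4 p [ 0.5807 -0.2291  0.144 ] th 0.3055 h 0.013 exp 0.0134 F [  5.7  -0.7 -10.3] w 0.126
side (array([-0.184 ,  0.0189, -0.0004,  0.0024]), np.float64(0.000768025177872899), 316)
```

>>> servo_tool:
  dp:
    - [-0.025, -0.008, 0]
    - [-0.025, -0.008, 0]
    - [-0.025, -0.008, 0]
    - [-0.025, -0.008, 0]
    - [-0.02, -0.007, 0]
  yaw: [0, 0, 0, 0, 0]

```text
time: 22.95
position: [0.5808, -0.2282, 0.147]
tool_rot: [-2.181, 0.09, 2.179]
ft_force: [6.2, 0.1, -10.8]
grip_width: 0.126
```

```bash
python3 -c "
from chk import *
chk()"
```

```text
t 22.95 p [ 0.5808 -0.2282  0.147 ] th 0.3163 h 0.0139 exp 0.0144 F [  6.2   0.1 -10.8] w 0.126
side (array([-0.1835,  0.0187, -0.009 ,  0.0025]), np.float64(0.0007684035408157678), 315)
```

>>> servo_tool:
  dp:
    - [-0.025, -0.009, 0]
    - [-0.025, -0.009, 0]
    - [-0.025, -0.009, 0]
    - [-0.025, -0.009, 0]
    - [-0.02, -0.008, 0]
  yaw: [0, 0, 0, 0, 0]

```text
time: 23.5
position: [0.5808, -0.2273, 0.15]
tool_rot: [-2.181, 0.091, 2.179]
ft_force: [5.5, -0.9, -9.3]
grip_width: 0.127
```

```bash
python3 -c "
from chk import *
chk()"
```

```text
t 23.5 p [ 0.5808 -0.2273  0.15  ] th 0.3272 h 0.0149 exp 0.0154 F [ 5.5 -0.9 -9.3] w 0.127
side (array([-0.1843,  0.0188, -0.0017,  0.0022]), np.float64(0.0007716703413694133), 309)
```

>>> servo_tool:
  dp:
    - [-0.025, -0.009, 0]
    - [-0.025, -0.009, 0]
    - [-0.025, -0.009, 0]
    - [-0.025, -0.009, 0]
    - [-0.02, -0.008, 0]
  yaw: [0, 0, 0, 0, 0]

```text
time: 24.05
position: [0.5809, -0.2263, 0.1531]
tool_rot: [-2.181, 0.091, 2.179]
ft_force: [6.8, -0.3, -9.7]
grip_width: 0.127
```

```bash
python3 -c "
from chk import *
chk()"
```

```text
t 24.05 p [ 0.5809 -0.2263  0.1531] th 0.3384 h 0.0159 exp 0.0164 F [ 6.8 -0.3 -9.7] w 0.127
side (array([-0.1837,  0.0188, -0.0063,  0.0025]), np.float64(0.0007790949888736474), 309)
```

>>> servo_tool:
  dp:
    - [-0.025, -0.009, 0]
    - [-0.025, -0.009, 0]
    - [-0.025, -0.009, 0]
    - [-0.025, -0.009, 0]
    - [-0.02, -0.008, 0]
  yaw: [0, 0, 0, 0, 0]

```text
time: 24.6
position: [0.581, -0.2252, 0.156]
tool_rot: [-2.181, 0.091, 2.179]
ft_force: [4.7, -1.1, -10.6]
grip_width: 0.127
```

```bash
python3 -c "
from chk import *
chk()"
```

```text
t 24.6 p [ 0.581  -0.2252  0.156 ] th 0.349 h 0.0169 exp 0.0175 F [  4.7  -1.1 -10.6] w 0.127
side (array([-0.184 ,  0.0188, -0.0067,  0.0021]), np.float64(0.0007133166973724936), 307)
```

>>> servo_tool:
  dp:
    - [-0.025, -0.01, 0]
    - [-0.025, -0.01, 0]
    - [-0.025, -0.01, 0]
    - [-0.025, -0.01, 0]
    - [-0.02, -0.008, 0]
  yaw: [0, 0, 0, 0, 0]

```text
time: 25.15
position: [0.5811, -0.2242, 0.159]
tool_rot: [-2.181, 0.091, 2.179]
ft_force: [5.8, -1.3, -9.4]
grip_width: 0.12
```

```bash
python3 -c "
from chk import *
chk()"
```

```text
t 25.15 p [ 0.5811 -0.2242  0.159 ] th 0.3603 h 0.018 exp 0.0186 F [ 5.8 -1.3 -9.4] w 0.12
side (array([-0.1841,  0.0188, -0.0046,  0.0022]), np.float64(0.0007441606698367295), 307)
```

>>> servo_tool:
  dp:
    - [-0.025, -0.01, 0]
    - [-0.025, -0.01, 0]
    - [-0.025, -0.01, 0]
    - [-0.025, -0.01, 0]
    - [-0.02, -0.008, 0]
  yaw: [0, 0, 0, 0, 0]

```text
time: 25.7
position: [0.5812, -0.2231, 0.1621]
tool_rot: [-2.181, 0.092, 2.179]
ft_force: [6.6, -1.1, -10.1]
grip_width: 0.125
```

```bash
python3 -c "
from chk import *
chk()"
```

```text
t 25.7 p [ 0.5812 -0.2231  0.1621] th 0.3716 h 0.0191 exp 0.0198 F [  6.6  -1.1 -10.1] w 0.125
side (array([-0.1842,  0.0188, -0.0029,  0.0022]), np.float64(0.0007144774423168274), 303)
```

>>> servo_tool:
  dp:
    - [-0.025, -0.01, 0]
    - [-0.025, -0.01, 0]
    - [-0.025, -0.01, 0]
    - [-0.025, -0.01, 0]
    - [-0.02, -0.008, 0]
  yaw: [0, 0, 0, 0, 0]

```text
time: 26.25
position: [0.5813, -0.2219, 0.165]
tool_rot: [-2.181, 0.092, 2.179]
ft_force: [6.0, -1.0, -10.5]
grip_width: 0.126
```

```bash
python3 -c "
from chk import *
chk()"
```

```text
t 26.25 p [ 0.5813 -0.2219  0.165 ] th 0.3825 h 0.0202 exp 0.021 F [  6.   -1.  -10.5] w 0.126
side (array([-0.1839,  0.0188, -0.0119,  0.0024]), np.float64(0.0007738830495355158), 297)
```

>>> servo_tool:
  dp:
    - [-0.025, -0.011, 0]
    - [-0.025, -0.011, 0]
    - [-0.025, -0.011, 0]
    - [-0.025, -0.011, 0]
    - [-0.02, -0.009, 0]
  yaw: [0, 0, 0, 0, 0]

```text
time: 26.8
position: [0.5814, -0.2208, 0.1681]
tool_rot: [-2.181, 0.092, 2.179]
ft_force: [6.6, -1.5, -9.1]
grip_width: 0.127
```

```bash
python3 -c "
from chk import *
chk()"
```

```text
t 26.8 p [ 0.5814 -0.2208  0.1681] th 0.3939 h 0.0214 exp 0.0222 F [ 6.6 -1.5 -9.1] w 0.127
side (array([-0.184 ,  0.0188, -0.0036,  0.0021]), np.float64(0.0007893978990688592), 299)
```

>>> servo_tool:
  dp:
    - [-0.025, -0.011, 0]
    - [-0.025, -0.011, 0]
    - [-0.025, -0.011, 0]
    - [-0.025, -0.011, 0]
    - [-0.02, -0.009, 0]
  yaw: [0, 0, 0, 0, 0]

```text
time: 27.35
position: [0.5815, -0.2196, 0.1711]
tool_rot: [-2.181, 0.092, 2.179]
ft_force: [5.8, -1.6, -9.7]
grip_width: 0.126
```

```bash
python3 -c "
from chk import *
chk()"
```

```text
t 27.35 p [ 0.5815 -0.2196  0.1711] th 0.4051 h 0.0226 exp 0.0235 F [ 5.8 -1.6 -9.7] w 0.126
side (array([-0.1839,  0.0188,  0.0069,  0.0021]), np.float64(0.0007848912832262881), 302)
```

>>> servo_tool:
  dp:
    - [-0.025, -0.011, 0]
    - [-0.025, -0.011, 0]
    - [-0.025, -0.011, 0]
    - [-0.025, -0.011, 0]
    - [-0.02, -0.009, 0]
  yaw: [0, 0, 0, 0, 0]

```text
time: 27.9
position: [0.5816, -0.2183, 0.1741]
tool_rot: [-2.181, 0.092, 2.179]
ft_force: [6.2, -1.6, -8.8]
grip_width: 0.127
```

```bash
python3 -c "
from chk import *
chk(sv='l3')"
```

```text
t 27.9 p [ 0.5816 -0.2183  0.1741] th 0.4164 h 0.0239 exp 0.0248 F [ 6.2 -1.6 -8.8] w 0.127
side (array([-0.1839,  0.0188, -0.0114,  0.0021]), np.float64(0.0007902719687661828), 289)
```

View pics/l3side.png

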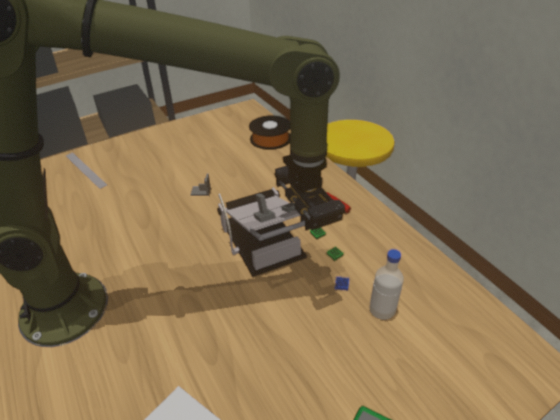

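The side view shows the ramp tilted with the sled still above the line at (263,210), clear of the gripper.

>>> servo_tool:
  dp:
    - [-0.025, -0.012, 0]
    - [-0.025, -0.012, 0]
    - [-0.025, -0.012, 0]
    - [-0.025, -0.012, 0]
    - [-0.02, -0.01, 0]
  yaw: [0, 0, 0, 0, 0]

```text
time: 28.45
position: [0.5817, -0.217, 0.1771]
tool_rot: [-2.181, 0.093, 2.179]
ft_force: [5.8, -2.4, -10.1]
grip_width: 0.124
```

```bash
python3 -c "
from chk import *
chk()"
```

```text
t 28.45 p [ 0.5817 -0.217   0.1771] th 0.4278 h 0.0252 exp 0.0261 F [  5.8  -2.4 -10.1] w 0.124
side (array([-0.184 ,  0.0188, -0.0039,  0.002 ]), np.float64(0.0007587140977219811), 285)
```

>>> servo_tool:
  dp:
    - [-0.025, -0.012, 0]
    - [-0.025, -0.012, 0]
    - [-0.025, -0.012, 0]
    - [-0.025, -0.012, 0]
    - [-0.02, -0.01, 0]
  yaw: [0, 0, 0, 0, 0]

```text
time: 29.0
position: [0.5818, -0.2157, 0.1802]
tool_rot: [-2.182, 0.093, 2.179]
ft_force: [7.0, -1.6, -9.7]
grip_width: 0.131
```

```bash
python3 -c "
from chk import *
chk()"
```

```text
t 29.0 p [ 0.5818 -0.2157  0.1802] th 0.4394 h 0.0265 exp 0.0275 F [ 7.  -1.6 -9.7] w 0.131
side (array([-0.184 ,  0.0187, -0.0061,  0.0018]), np.float64(0.0008494656256690801), 288)
```

>>> servo_tool:
  dp:
    - [-0.025, -0.012, 0]
    - [-0.025, -0.012, 0]
    - [-0.025, -0.012, 0]
    - [-0.025, -0.012, 0]
    - [-0.02, -0.01, 0]
  yaw: [0, 0, 0, 0, 0]

```text
time: 29.55
position: [0.582, -0.2143, 0.1832]
tool_rot: [-2.182, 0.093, 2.179]
ft_force: [6.3, -1.6, -9.4]
grip_width: 0.123
```

```bash
python3 -c "
from chk import *
chk()"
```

```text
t 29.55 p [ 0.582  -0.2143  0.1832] th 0.4508 h 0.0279 exp 0.029 F [ 6.3 -1.6 -9.4] w 0.123
side (array([-0.1829,  0.0187, -0.0171,  0.002 ]), np.float64(0.0007159635757294255), 285)
```

The sled may have crept 1 mm. Holding still to check.

>>> servo_tool:
  dp:
    - [0, 0, 0]
    - [0, 0, 0]
    - [0, 0, 0]
    - [0, 0, 0]
    - [0, 0, 0]
  yaw: [0, 0, 0, 0, 0]

```text
time: 30.1
position: [0.582, -0.2143, 0.1833]
tool_rot: [-2.182, 0.093, 2.179]
ft_force: [5.7, -2.7, -9.0]
grip_width: 0.125
```

```bash
python3 -c "
from chk import *
chk((-.175,.019),sv='l4')"
```

```text
t 30.1 p [ 0.582  -0.2143  0.1833] th 0.4512 h 0.0279 exp 0.029 F [ 5.7 -2.7 -9. ] w 0.125
side (array([-0.1603,  0.0188,  0.0023,  0.0021]), np.float64(0.0008844393450419192), 270)
```

View pics/l4side.png

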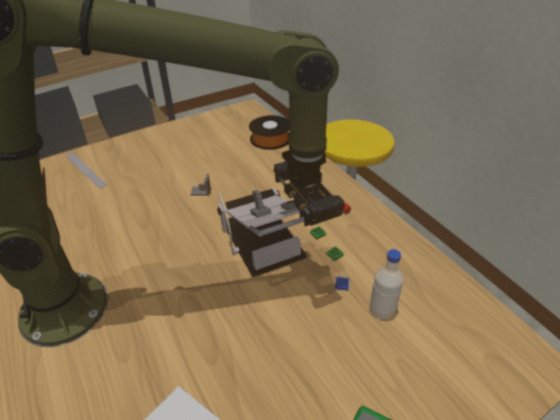

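It's sliding on its own, now at x = -0.160 (side pixel (260,205)). Keeping the ramp still.

>>> servo_tool:
  dp:
    - [0, 0, 0]
    - [0, 0, 0]
    - [0, 0, 0]
    - [0, 0, 0]
    - [0, 0, 0]
  yaw: [0, 0, 0, 0, 0]

```text
time: 30.65
position: [0.582, -0.2143, 0.1833]
tool_rot: [-2.182, 0.093, 2.179]
ft_force: [5.7, -2.4, -8.7]
grip_width: 0.128
```

>>> servo_tool:
  dp:
    - [0, 0, 0]
    - [0, 0, 0]
    - [0, 0, 0]
    - [0, 0, 0]
    - [0, 0, 0]
  yaw: [0, 0, 0, 0, 0]

```text
time: 31.15
position: [0.582, -0.2143, 0.1833]
tool_rot: [-2.182, 0.093, 2.179]
ft_force: [5.2, -2.3, -9.4]
grip_width: 0.13
```

>>> servo_tool:
  dp:
    - [0, 0, 0]
    - [0, 0, 0]
    - [0, 0, 0]
    - [0, 0, 0]
    - [0, 0, 0]
  yaw: [0, 0, 0, 0, 0]

```text
time: 31.65
position: [0.582, -0.2142, 0.1833]
tool_rot: [-2.182, 0.093, 2.179]
ft_force: [6.5, -2.2, -9.8]
grip_width: 0.13
```

```bash
python3 -c "
from chk import *
chk((-.058,.019),sv='l5',cams=('side','scene'))"
```

```text
t 31.65 p [ 0.582  -0.2142  0.1833] th 0.4512 h 0.028 exp 0.029 F [ 6.5 -2.2 -9.8] w 0.13
side (array([-0.0546,  0.0187, -0.0112,  0.0032]), np.float64(0.0023112254368419793), 333)
scene (array([-0.0542,  0.0191,  0.0137,  0.0027]), np.float64(0.00195500193297241), 605)
```

View pics/l5scene.png

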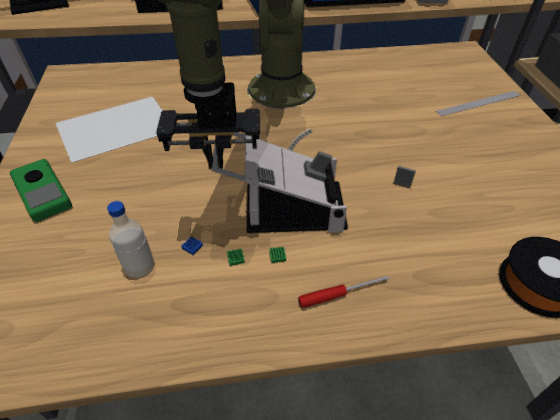

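The sled rests on the foot stop (scene (320,165)) and the tile is in place (265,176). I'll ease the load on the bar first, then let go.

>>> servo_tool:
  dp:
    - [0.01, 0, 0]
    - [0.01, 0, 0]
    - [0, 0, 0]
    - [0, 0, 0]
    - [0, 0, 0]
  yaw: [0, 0, 0, 0, 0]

```text
time: 32.25
position: [0.582, -0.2143, 0.1833]
tool_rot: [-2.182, 0.093, 2.179]
ft_force: [4.2, -1.7, -7.6]
grip_width: 0.123
```

>>> servo_tool:
  dp:
    - [0.01, 0, 0]
    - [0.01, 0, 0]
    - [0.01, 0, 0]
    - [0, 0, 0]
    - [0, 0, 0]
  yaw: [0, 0, 0, 0, 0]

```text
time: 32.75
position: [0.582, -0.2143, 0.1832]
tool_rot: [-2.182, 0.093, 2.178]
ft_force: [4.8, -2.6, -4.2]
grip_width: 0.131
```

>>> servo_tool:
  dp:
    - [0, 0, 0]
    - [0, 0, 0]
    - [0, 0, 0]
    - [0, 0, 0]
    - [0, 0, 0]
  yaw: [0, 0, 0, 0, 0]
  grip_force: 4

```text
time: 33.25
position: [0.5817, -0.2142, 0.1834]
tool_rot: [-2.181, 0.093, 2.179]
ft_force: [2.8, -4.7, -2.4]
grip_width: 0.135
```

>>> servo_tool:
  dp:
    - [0, 0, 0]
    - [0, 0, 0]
    - [0, 0, 0]
    - [0, 0, 0]
    - [0, 0, 0]
  yaw: [0, 0, 0, 0, 0]
  fingers: 0.4

```text
time: 33.75
position: [0.5815, -0.2121, 0.1827]
tool_rot: [-2.179, 0.088, 2.18]
ft_force: [-0.8, 0.2, 0.7]
grip_width: 0.389
```

>>> servo_tool:
  dp:
    - [-0.1, 0, 0]
    - [-0.3, 0, 0]
    - [-0.6, 0, 0]
    - [-0.8, 0, 0]
    - [-0.8, 0, 0]
  yaw: [0, 0, 0, 0, 0]

```text
time: 34.25
position: [0.5819, -0.2126, 0.2498]
tool_rot: [-2.181, 0.089, 2.179]
ft_force: [-0.6, 0.0, 0.2]
grip_width: 0.397
```

>>> servo_tool:
  dp:
    - [-0.6, 0, 0]
    - [-0.4, 0, 0]
    - [-0.1, 0, 0]
    - [0, 0, 0]
    - [0, 0, 0]
  yaw: [0, 0, 0, 0, 0]

```text
time: 34.75
position: [0.5812, -0.2123, 0.2742]
tool_rot: [-2.178, 0.089, 2.181]
ft_force: [0.8, -0.9, -0.5]
grip_width: 0.402
```

```bash
python3 - <<'E'
from sled import *
st,p,phi,M=pose();print(p,st['ft_force'],st['grip_width'],st['time'])
th=.4512
print(fitsled(('side',),th,(-.055,.019),save_as='l6'),fitsled(('scene',),th,(-.055,.019),save_as='l6'))
v,u=np.mgrid[0:420,0:560]
for c in ('scene','side'):
    im,d=ctrl.get_image(c);r=world(c,u,v,np.where(d>0,d,9))-H
    X=RX*np.cos(th)+np.array([0,0,-np.sin(th)]);Z=np.cross(X,RY);q=np.c_[r@X,r@RY,r@Z]
    pl=q[(abs(q[:,0]+.14)<.06)&(abs(q[:,1]-.03)<.03)&(abs(q[:,2])<.015)];print(c,'plate',np.linalg.lstsq(np.c_[np.ones(len(pl)),pl[:,0]],pl[:,2],rcond=None)[0])
    t=q[(q[:,2]>.009)&(q[:,2]<.022)&(abs(q[:,0]+.18)<.035)&(q[:,1]<-.03)&(q[:,1]>-.07)];print('tile',len(t),np.percentile(t,[2,50,98],axis=0).round(4).tolist() if len(t) else '')
E
```

```text
[ 0.58123382 -0.21228274  0.27417867] [ 0.7932797  -0.88680527 -0.48626453] 0.40221120707103164 34.75
(array([-0.0541,  0.0185,  0.    ,  0.0032]), np.float64(0.002377818065122406), 336) (array([-0.0541,  0.019 ,  0.0203,  0.0026]), np.float64(0.0019633986802834), 619)
scene plate [0.00289194 0.00791185]
tile 179 [[-0.1967, -0.0695, 0.0098], [-0.1804, -0.0552, 0.0135], [-0.1629, -0.0359, 0.0159]]
side plate [0.00574911 0.02190639]
tile 75 [[-0.2005, -0.0683, 0.0094], [-0.1862, -0.0491, 0.0138], [-0.1661, -0.0346, 0.0151]]
```

View pics/l6scene.png

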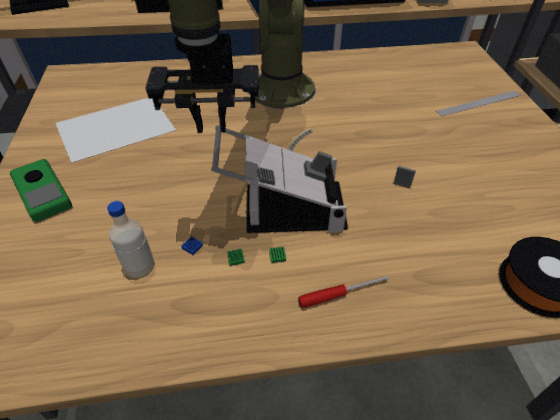

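The scene view shows the ramp standing by itself at about 0.45 rad with the gripper clear above it. The sled is against the stop (320,165) and the tile is unmoved (265,176). Handing in.

```bash
python3 -c "
from bench import ctrl
print(ctrl.close_job())"
```

```text
the job is handed in; nothing more can be done
None
```

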